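# Unload the drying rail into the crate

### The job

Unload the drying rail: swing the keeper lever at its end right up and back out of the way, then slide the hanging red cylinders one after another along the slot to its wide end, lift each one out and stand it upright in an empty compartment of the blue crate, fully down on the crate's floor. When the rail is empty, swing the keeper lever fully down again; leave the spanner, the tin and the tray of brass bushes where they are.

Things in the scene. Friction and masses are not known exactly. Their poses are not given: they have to be found in the camera images.
- rail: Fixed drying rail: level slotted steel plate 100 (x) x 450 (y) x 6 mm, top 120 mm above the table, on end uprights over a drip pan. Origin on the table under its middle. The keyhole slot, 20 mm wide, lies along x = 0 from the wide end (y = -135 mm) to y = +205 mm. Cylinders hang with necks in the slot, flanges on the plate, bodies below (foot 48 mm above the table), and cannot pass one another.
- wide_end (a point): Centre of the slot's wide end, 48 mm across (corners cut), on the plate's top face (120 mm above the table). Cylinders can leave the slot only here, upwards; one must rise 80 mm or more to clear the plate.
- slot_blind_end (a point): The shut end of the slot, on the plate's top face.
- keeper (a joint): Angle of the keeper lever in rad: 0 = down, lying over the wide end with its nose across the slot 89 mm from the hinge so that no flange can get by; 1.9 = right up and leaning back away from the slot (stop), its tip then 225 mm above the table. It turns about the rail's x axis, moves lightly (under 0.1 N m), falls shut by its own weight from below about 0.9 rad and stays where it is left when higher.
- keeper_handle (a point): Centre of the lever's black round handle, a disc 26 mm in diameter, 16 mm wide along the rail's x axis. With the lever down it is 76 mm from the hinge along the rail's +y, 22 mm above the hinge and 38 mm above the plate. The lever's steel arm is 14 mm wide. It can be pinched from above across its width and turns between the fingers.
- keeper_hinge (a point): Hinge axis of the keeper lever (along the rail's x axis), 52 mm from the centre of the wide end towards the rail's -y, 16 mm above the plate.
- crate: Loose blue plastic crate, open on top, 214 mm (x) by 144 mm (y) by 50 mm high, 0.9 kg, origin under its middle. Walls, partitions and floor 4 mm thick; six compartments 66 mm square, centred at x = -70, 0, +70 mm and y = -35, +35 mm. One cylinder to a compartment.
- part0_mid (a point): Red cylinder on its hanging plug, one rigid round part, 0.22 kg, z axis from foot to knob. From the foot: red body 36 mm in diameter, 60 long; neck 14, 12 long; flange 56, 6 thick; black knob 26, 44 long; 122 mm in all. This point is on the axis 61 mm above the foot; the knob's middle is 39 mm above it. Starts on the rail or is absent (None).
- part1_mid (a point): Red cylinder on its hanging plug, one rigid round part, 0.22 kg, z axis from foot to knob. From the foot: red body 36 mm in diameter, 60 long; neck 14, 12 long; flange 56, 6 thick; black knob 26, 44 long; 122 mm in all. This point is on the axis 61 mm above the foot; the knob's middle is 39 mm above it. Starts on the rail or is absent (None).
- part2_mid (a point): Red cylinder on its hanging plug, one rigid round part, 0.22 kg, z axis from foot to knob. From the foot: red body 36 mm in diameter, 60 long; neck 14, 12 long; flange 56, 6 thick; black knob 26, 44 long; 122 mm in all. This point is on the axis 61 mm above the foot; the knob's middle is 39 mm above it. Starts on the rail or is absent (None).
- part3_mid (a point): Red cylinder on its hanging plug, one rigid round part, 0.22 kg, z axis from foot to knob. From the foot: red body 36 mm in diameter, 60 long; neck 14, 12 long; flange 56, 6 thick; black knob 26, 44 long; 122 mm in all. This point is on the axis 61 mm above the foot; the knob's middle is 39 mm above it. Starts on the rail or is absent (None).
- part4_mid (a point): Red cylinder on its hanging plug, one rigid round part, 0.22 kg, z axis from foot to knob. From the foot: red body 36 mm in diameter, 60 long; neck 14, 12 long; flange 56, 6 thick; black knob 26, 44 long; 122 mm in all. This point is on the axis 61 mm above the foot; the knob's middle is 39 mm above it. Starts on the rail or is absent (None).
- part5_mid (a point): Red cylinder on its hanging plug, one rigid round part, 0.22 kg, z axis from foot to knob. From the foot: red body 36 mm in diameter, 60 long; neck 14, 12 long; flange 56, 6 thick; black knob 26, 44 long; 122 mm in all. This point is on the axis 61 mm above the foot; the knob's middle is 39 mm above it. Starts standing in a compartment of the crate or is absent (None).
- part6_mid (a point): Red cylinder on its hanging plug, one rigid round part, 0.22 kg, z axis from foot to knob. From the foot: red body 36 mm in diameter, 60 long; neck 14, 12 long; flange 56, 6 thick; black knob 26, 44 long; 122 mm in all. This point is on the axis 61 mm above the foot; the knob's middle is 39 mm above it. Starts standing in a compartment of the crate or is absent (None).
- spanner: Bystander: a steel spanner 180 mm long, lying on the bench.
- tin: Bystander: an open green tin 84 mm in diameter, 85 mm high, with a brush in it.
- bush_tray: Bystander: a low grey tray 100 x 160 mm with brass bushes.

How it is judged:
On the way, in this order (a step that is already met when the one before it is completed fails the run):
1. the keeper lever is swung up clear of the wide end (value of joint keeper above 1.5 rad), for 0.2 s.
2. every cylinder stands in the crate (z of part0_mid in the frame of crate between 0.055 and 0.075 m and x of part0_mid in the frame of crate between -0.105 and 0.105 m and y of part0_mid in the frame of crate between -0.07 and 0.07 m and angle between each of part0_mid, part1_mid, part2_mid, part3_mid, part4_mid, part5_mid, part6_mid's own z axis and vertical below 0.2 rad and z of part1_mid in the frame of crate between 0.055 and 0.075 m and x of part1_mid in the frame of crate between -0.105 and 0.105 m and y of part1_mid in the frame of crate between -0.07 and 0.07 m and z of part2_mid in the frame of crate between 0.055 and 0.075 m and x of part2_mid in the frame of crate between -0.105 and 0.105 m and y of part2_mid in the frame of crate between -0.07 and 0.07 m and z of part3_mid in the frame of crate between 0.055 and 0.075 m and x of part3_mid in the frame of crate between -0.105 and 0.105 m and y of part3_mid in the frame of crate between -0.07 and 0.07 m and z of part4_mid in the frame of crate between 0.055 and 0.075 m and x of part4_mid in the frame of crate between -0.105 and 0.105 m and y of part4_mid in the frame of crate between -0.07 and 0.07 m and z of part5_mid in the frame of crate between 0.055 and 0.075 m and x of part5_mid in the frame of crate between -0.105 and 0.105 m and y of part5_mid in the frame of crate between -0.07 and 0.07 m and z of part6_mid in the frame of crate between 0.055 and 0.075 m and x of part6_mid in the frame of crate between -0.105 and 0.105 m and y of part6_mid in the frame of crate between -0.07 and 0.07 m), for 0.3 s.
At the end, for the whole second after the job is handed in: Every cylinder that is present stands upright (within 0.2 rad) inside the crate with its foot on the crate's floor (within 10 mm), the crate stands flat on the bench, and the keeper lever is down again (within 0.12 rad) (all of step 2 and value of joint keeper below 0.12 rad and angle between crate's own z axis and vertical below 0.1 rad and height (world z) of crate below 0.01 m); the robot touches nothing.
It fails at once if a bystander (spanner, tin, bush tray) is moved by more than 30 mm (distance of any of spanner, tin, bush_tray from where it was at the start of the episode above 0.03 m).
Of part0, part1, part2, part3, part4 only 3 to 5 are there at a start; the rules pass over those that are not, and their reading is None.
Of part5, part6 only 1 to 1 are there at a start; the rules pass over those that are not, and their reading is None.
At some moment in a run one of crate may be knocked a few centimetres aside while the robot is not near it.
It also fails if it takes over 210 s, if anything falls off the work surface, if the arm or the gripper's body presses on something with over 40 N, if the wrist force passes 120 N, or if a joint passes its speed limit or range.

### The arm

A 7-joint arm with a two-finger parallel gripper is mounted at the origin on the work surface. World frame = base frame: x ahead of the robot, y to its left, z up, the work surface at z = 0. Lengths are in m, angles in rad, forces in N, time in s.
With the tool pointing down it reaches from about 0.425 to 1.025 m from the base axis. Payload 9.4 kg.
Tool frame: the origin (TCP) lies midway between the tips of the shut fingers; the grasp point (between the pads) lies 19 mm behind it (pinch_z is the distance from the TCP to the grasp point, in m); z points along the fingers, y is the line along which they close (so a half turn about z gives the same grasp; the last joint's range is limited). The gripper opens to 85 mm and grips with 20 to 120 N. Pads are 22 mm wide; open, the fingers measure 114 mm over their backs; the gripper's body (76 mm by 85 mm) begins 54 mm behind the grasp point. The pads swing forward as they close: fully open they stand 13 mm farther back than shut.
Start: joints at [1.25, 0.599, -0.003, 1.599, 0.002, 0.943, -0.08], TCP at [0.175, -0.704, 0.231] pointing down, gripper open.
Joint ranges: [-2.57, 2.57], [-0.35, 1.97], [-1.29, 1.29], [0.11, 2.56], [-1.05, 4.19], [0.11, 1.86], [-2.63, 2.63]. Speed limits (rad/s): [2.22, 2.22, 3.01, 3.01, 3.14, 3.14, 3.14].

### API

Orientations are given as a rotation vector (axis times angle).
In Python, from bench import * gives the robot as it stands.
- The arm moves only by the tool send_rows, never from a script. Its arguments are lists of equal length, an entry for each row: "xyz": the shift along the tool's x, y, z in units of 0.25 m (1.0 is 0.25 m), a list of three; "turn": the turn, a rotation vector about the tool's x, y, z in units of 90 degrees (1.0 is 90 degrees), a list of three. A call has 1 to 5 rows; each row is the pose to reach, as a shift and turn from the pose commanded when the call began, along the tool's axes at that moment; what a row does not reach only later rows make up. A row lasts 1/12 s, in which the tool goes at most 41.7 mm and 7.16 degrees, less where a joint would pass 70% of its speed; a pose out of reach is approached as far as the arm can. A call with a number of a shift or a turn outside -1 to 1 is refused whole. A call with a gripper value outside its range is refused whole. "hand" is the opening, from 0 (shut) to 1 (fully open), set as the call begins (left out, the last holds). The fingers move at their own pace and stop on an object; the grip force is fixed at half the most. Time passes only in rows, so rows that repeat a pose let the fingers close. It gives the time, the measured TCP pose, the force, the opening and the grip force at its end, in the units of the state.
- observe(): the state, without advancing time (a new reading comes with each control period).
- get_image(name): name is "scene" or "top" or "wrist"; returns a dict with "frame" (480x640x3 uint8, red, green, blue), "depth" (480x640 float32, m along the optical axis (not along the pixel's ray), 0 where there is no reading), "intrinsics" (3x3 intrinsics, pixels), "pose" (4x4, takes a point from camera to world coordinates). Camera axes: x right, y up, looking along -z (the intrinsics and any distortion apply to the point x, -y, -z); pixel columns grow to the right and rows downward; lengths in m; the calibration is good to about 2 mm. A picture is of the moment at which its call begins.
- job_done(): hands the job in; it is judged then, once.
The state is a dict: "time": time; "joint_pos": joint angles; "qd": joint speeds; "joint_efforts": joint torques, N m; "tcp_pos": TCP position; "ee_rot": TCP orientation; "wrist_force": force on the tool from outside, world axes, zero at the start; "moment": the same for the moment, N m; "finger_gap": finger opening in m; "grip_force": force on a finger pad.
Only numpy, scipy, OpenCV 4.12 (cv2) and the standard library are available. Lean on these libraries where they do the work, as an engineer would, in place of code of your own. Each camera call takes 0.05 s, during which the arm holds its last target. There are 200 camera calls.

## Working session

There is one attempt and no reset: what is moved stays moved. The work goes in short steps, Python scripts to look and compute and a tool call to move; the robot and the scene stay as the last step left them, time stands still between calls to the robot, and variables do not carry over. Pictures are saved under pics/ and viewed, at most 14 in all, crops included, and the job is handed in when it is done.

Besides the shell and the picture viewer there is one more tool, called after "Emit:" in YAML: its name, and indented under it one key for each argument. send_rows: Moves the arm, as the interface text tells. Its arguments: {"type":"object","properties":{"xyz":{"type":"array"},"turn":{"type":"array"},"hand":{"type":"number"}},"required":["xyz","turn"]}

```bash
mkdir -p pics; ls
python3 - <<'E'
from bench import *
import cv2,numpy as np
s=observe();print(s['time'],s['tcp_pos'],s['ee_rot'],s['finger_gap'])
for n in ["scene","top"]:
    im=get_image(n);cv2.imwrite(f"pics/{n}0.png",im["frame"][:,:,::-1]);np.savez(f"pics/{n}0.npz",**im)
    print(n,im["intrinsics"].tolist(),im["pose"].round(3).tolist())
E
```

```text
pics
0.0 [ 0.17488526 -0.70309048  0.23039472] [-3.11669235e+00 -3.81960942e-01  5.34244296e-04] 0.08530250674700326
scene [[511.1752050987713, 0.0, 315.12036744111657], [0.0, 511.1752050987713, 243.60067403225452], [0.0, 0.0, 1.0]] [[-0.577, -0.661, 0.48, 1.096], [0.817, -0.464, 0.344, 0.396], [-0.005, 0.59, 0.807, 0.929], [0.0, 0.0, 0.0, 1.0]]
top [[625.1202504285214, 0.0, 317.9241668485089], [0.0, 625.1202504285214, 237.69942265359717], [0.0, 0.0, 1.0]] [[-0.004, 0.991, -0.136, 0.459], [-1.0, -0.002, 0.016, 0.046], [0.015, 0.136, 0.991, 1.4], [0.0, 0.0, 0.0, 1.0]]
```

View pics/top0.png

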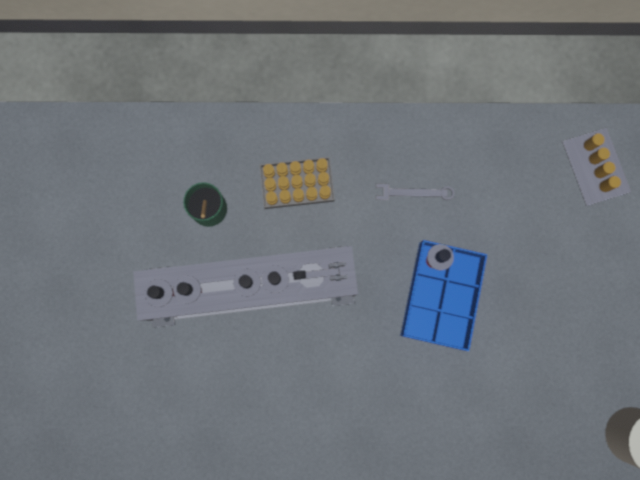

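View pics/scene0.png

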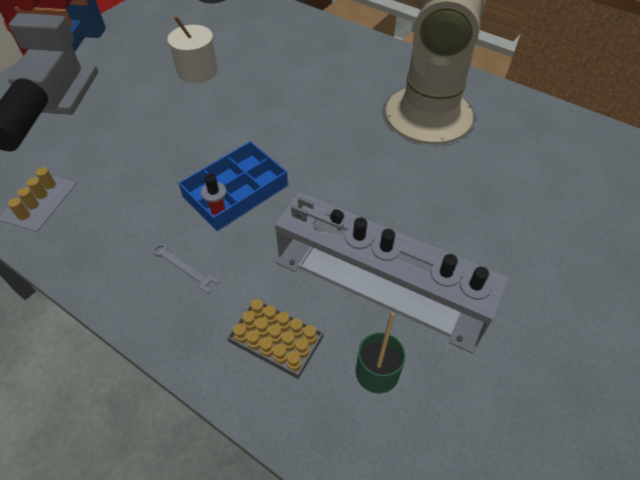

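The top view shows four cylinders on the rail, with knobs near (156,292), (185,289), (246,282) and (274,278). The lever handle is at (300,275) and the wide end at about (312,275), towards world -y. The crate is at about (444,297), with one cylinder in its far-left compartment (441,257).

```bash
cat > h.py <<'E'
import numpy as np,cv2
from scipy.spatial.transform import Rotation as R
def cloud(im):
    K=im["intrinsics"];d=im["depth"];v,u=np.indices(d.shape)
    p=np.stack([(u-K[0,2])/K[0,0]*d,-(v-K[1,2])/K[1,1]*d,-d],-1)
    P=p@im["pose"][:3,:3].T+im["pose"][:3,3];P[d==0]=np.nan
    return P
def rect(P2):
    r=cv2.minAreaRect((P2*1000).astype(np.float32));return r
def crate(im,P=None):
    P=cloud(im) if P is None else P
    hsv=cv2.cvtColor(im["frame"],cv2.COLOR_RGB2HSV)
    m=(abs(hsv[...,0].astype(int)-108)<12)&(hsv[...,1]>150)&(P[...,2]<0.07)&(P[...,2]>0.035)
    m=cv2.morphologyEx(m.astype(np.uint8),cv2.MORPH_OPEN,np.ones((2,2)))>0
    return rect(P[m][:,:2]),m.sum()
E
python3 - <<'E'
from h import *
im=dict(np.load("pics/top0.npz"));P=cloud(im);z=P[...,2];v,u=np.indices(z.shape)
print("table z",np.nanmedian(z))
reg=(u>120)&(u<370)&(v>235)&(v<335)
m=reg&(z>.112)&(z<.135)
m=cv2.morphologyEx(m.astype(np.uint8),cv2.MORPH_OPEN,np.ones((3,3)))>0
print("rail",rect(P[m][:,:2]),np.median(z[m]))
k=(reg&(z>.152)).astype(np.uint8)
n,l,st,c=cv2.connectedComponentsWithStats(k)
for i in range(1,n):
    if st[i,4]>15: q=P[l==i];t=q[q[:,2]>np.percentile(q[:,2],50)-.003];print(st[i,4],c[i],t.mean(0).round(4),rect(t[:,:2])[0],q[:,2].max())
print("crate",crate(im,P))
k=(u>420)&(u<470)&(v>235)&(v<280)&(z>.115);q=P[k];print("incrate",q.mean(0),rect(q[:,:2])[0])
E
```

```text
table z 0.00041001840800158895
rail ((543.3154907226562, 175.18252563476562), (100.72756958007812, 451.6683349609375), 6.562124729156494) 0.12172994497928524
142 [273.25352113 277.3028169 ] [0.5504 0.1143 0.1715] (550.0723266601562, 114.63652038574219) 0.17833397087351566
111 [298.58558559 274.38738739] [0.556  0.0642 0.1705] (556.0548706054688, 64.4854736328125) 0.17885724717352813
143 [244.22377622 280.88111888] [0.5436 0.1712 0.1714] (542.485595703125, 171.41729736328125) 0.1781611777668115
154 [182.72727273 288.06493506] [0.5294 0.292  0.1713] (529.27880859375, 292.279052734375) 0.17935411157268444
159 [153.49056604 291.33962264] [0.523  0.3494 0.1713] (522.9851684570312, 349.22918701171875) 0.17873047228857364
crate (((517.7468872070312, -259.66094970703125), (154.8926544189453, 217.68080139160156), 74.89408111572266), np.int64(1211))
incrate [ 0.59876286 -0.23328309  0.12655225] (599.0343627929688, -233.55661010742188)
```

```bash
cat >> h.py <<'E'
def yawrot(a): # tool down, tool y at world angle a (deg)
    a=np.radians(a);y=np.array([np.cos(a),np.sin(a),0]);z=np.array([0,0,-1.]);return R.from_matrix(np.c_[np.cross(y,z),y,z])
def step(p,r,p2,r2):
    d=r.inv().apply(np.array(p2)-p)/.25;t=(r.inv()*r2).as_rotvec()/(np.pi/2)
    print("xyz",d.round(3).tolist(),"turn",t.round(3).tolist())
YAW=6.56;C=np.array([.5433,.1752])
def rail(x,y):
    c,s=np.cos(np.radians(YAW)),np.sin(np.radians(YAW));return C+x*np.array([c,s])+y*np.array([-s,c])
def torail(P):
    c,s=np.cos(np.radians(YAW)),np.sin(np.radians(YAW));d=np.array(P)[...,:2]-C;return np.stack([d@[c,s],d@[-s,c]],-1)
E
python3 - <<'E'
from bench import *
from h import *
s=observe();p=s['tcp_pos'];r=R.from_rotvec(s['ee_rot'])
h=rail(0,-.111);r0,r1=np.hypot(*p[:2]),np.hypot(*h);a0,a1=np.arctan2(p[1],p[0]),np.arctan2(h[1],h[0])
yaw0=np.degrees(np.arctan2(*r.as_matrix()[[1,0],1]))
print("handle",h,yaw0)
for i in range(1,6):
    f=i/5;q=[(r0+f*(r1-r0))*np.cos(a0+f*(a1-a0)),(r0+f*(r1-r0))*np.sin(a0+f*(a1-a0)),.23]
    r2=yawrot(yaw0+f*(6.56-yaw0));step(p,r,q,r2);p,r=np.array(q),r2
for k in [(.5504,.1143),(.5436,.1712),(.5294,.292),(.523,.3494),(.556,.0642)]: print(torail(k).round(4))
E
```

```text
handle [0.55598104 0.06492674] -76.0284336183155
xyz [0.788, -0.246, 0.002] turn [-0.001, -0.0, -0.184]
xyz [0.75, -0.241, 0.0] turn [0.0, 0.0, -0.184]
xyz [0.712, -0.236, 0.0] turn [0.0, 0.0, -0.184]
xyz [0.675, -0.231, 0.0] turn [0.0, 0.0, -0.184]
xyz [0.637, -0.225, 0.0] turn [0.0, 0.0, -0.184]
[ 0.0001 -0.0613]
[-0.0002 -0.004 ]
[-0.0005  0.1176]
[-0.0003  0.1754]
[-1.000e-04 -1.117e-01]
```

Emit:
send_rows:
  xyz:
    - [0.158,-0.049,0]
    - [0.315,-0.098,0]
    - [0.473,-0.148,0]
    - [0.63,-0.197,0]
    - [0.788,-0.246,0]
  turn:
    - [0,0,-0.037]
    - [0,0,-0.074]
    - [0,0,-0.11]
    - [0,0,-0.147]
    - [0,0,-0.184]
  hand: 0.6

```text
time: 0.52
tcp_pos: [0.3525, -0.595, 0.2309]
ee_rot: [-3.029, -0.831, 0.0]
wrist_force: [-0.3, -0.2, 0.5]
finger_gap: 0.0511
grip_force: 0.0
```

Emit:
send_rows:
  xyz:
    - [0.15,-0.048,0]
    - [0.3,-0.096,0]
    - [0.45,-0.145,0]
    - [0.6,-0.193,0]
    - [0.75,-0.241,0]
  turn:
    - [0,0,-0.037]
    - [0,0,-0.074]
    - [0,0,-0.11]
    - [0,0,-0.147]
    - [0,0,-0.184]

```text
time: 0.93
tcp_pos: [0.4831, -0.4475, 0.231]
ee_rot: [-2.878, -1.259, 0.001]
wrist_force: [1.4, -0.6, 0.3]
finger_gap: 0.0509
grip_force: 0.0
```

Emit:
send_rows:
  xyz:
    - [0.142,-0.047,0]
    - [0.285,-0.094,0]
    - [0.427,-0.142,0]
    - [0.57,-0.189,0]
    - [0.712,-0.236,0]
  turn:
    - [0,0,-0.037]
    - [0,0,-0.074]
    - [0,0,-0.11]
    - [0,0,-0.147]
    - [0,0,-0.184]

```text
time: 1.35
tcp_pos: [0.5605, -0.2768, 0.231]
ee_rot: [-2.667, -1.66, 0.001]
wrist_force: [0.7, -0.9, 0.2]
finger_gap: 0.0514
grip_force: 0.0
```

Emit:
send_rows:
  xyz:
    - [0.135,-0.046,0]
    - [0.27,-0.092,0]
    - [0.405,-0.139,0]
    - [0.54,-0.185,0]
    - [0.675,-0.231,0]
  turn:
    - [0,0,-0.037]
    - [0,0,-0.074]
    - [0,0,-0.11]
    - [0,0,-0.147]
    - [0,0,-0.184]

```text
time: 1.77
tcp_pos: [0.5831, -0.1001, 0.231]
ee_rot: [-2.4, -2.027, 0.001]
wrist_force: [0.6, -0.1, 0.5]
finger_gap: 0.0512
grip_force: 0.0
```

Emit:
send_rows:
  xyz:
    - [0.16,-0.056,0]
    - [0.32,-0.113,0]
    - [0.48,-0.169,0]
    - [0.637,-0.225,0]
    - [0.637,-0.225,0]
  turn:
    - [0,0,-0.046]
    - [0,0,-0.092]
    - [0,0,-0.138]
    - [0,0,-0.184]
    - [0,0,-0.184]

```text
time: 2.18
tcp_pos: [0.5533, 0.0736, 0.2317]
ee_rot: [-2.068, -2.361, -0.005]
wrist_force: [0.1, 0.7, 0.4]
finger_gap: 0.051
grip_force: 0.0
```

Run:
```python
from bench import *
from h import *
s=observe();p=s['tcp_pos'];r=R.from_rotvec(s['ee_rot']);print(s['time'],p,torail(p),s['finger_gap'],s['wrist_force'])
h=rail(0,-.111);step(p,r,[*h,.158-.019],yawrot(YAW))
im=get_image("wrist");cv2.imwrite("pics/w1.png",im["frame"][:,:,::-1])
P=cloud(im);z=P[...,2];q=P[(z>.165)&(z<.18)];print(len(q),np.nanmedian(z))
t=torail(q);
m=(abs(t[:,0])<.03)&(abs(t[:,1]+.111)<.02);print(t[m].mean(0),t[m].min(0),t[m].max(0))
```

```text
2.1833 [0.55327389 0.07358986 0.23169989] [-0.00169972 -0.10208433] 0.051049182574150226 [0.07455078 0.66110047 0.36328354]
xyz [-0.037, 0.006, 0.371] turn [0.0, -0.003, 0.011]
4646 0.0007571376897847482
[ 0.00224078 -0.11055946] [-0.00572148 -0.12256431] [ 0.01026785 -0.10081551]
```

Emit:
send_rows:
  xyz:
    - [-0.037,0.006,0.07]
    - [-0.037,0.006,0.15]
    - [-0.037,0.006,0.25]
    - [-0.037,0.006,0.33]
    - [-0.037,0.006,0.371]
  turn:
    - [0,-0.003,0.011]
    - [0,-0.003,0.011]
    - [0,-0.003,0.011]
    - [0,-0.003,0.011]
    - [0,-0.003,0.011]

```text
time: 2.65
tcp_pos: [0.5566, 0.054, 0.1361]
ee_rot: [2.108, 2.327, -0.01]
wrist_force: [0.2, 0.2, -0.2]
finger_gap: 0.0511
grip_force: 0.0
```

Emit:
send_rows:
  xyz:
    - [0,0,0]
    - [0,0,0]
    - [0,0,0]
    - [0,0,0]
    - [0,0,0]
  turn:
    - [0,0,0]
    - [0,0,0]
    - [0,0,0]
    - [0,0,0]
    - [0,0,0]
  hand: 0

```text
time: 3.07
tcp_pos: [0.5586, 0.0555, 0.1396]
ee_rot: [2.103, 2.326, -0.002]
wrist_force: [3.2, -0.6, -0.7]
finger_gap: 0.0149
grip_force: 59.2
```

Run:
```python
from bench import *
from h import *
s=observe();p=s['tcp_pos'];print(p,torail(p),s['finger_gap'],s['grip_force'],s['wrist_force'])
th=np.linspace(0,1.86,21)+.281;x=.0791*np.cos(th)/.25;z=-.0791*np.sin(th)/.25
for k in range(4):
    print([[round(x[5*k+i]-x[5*k],3),0,round(z[5*k+i]-z[5*k],3)] for i in range(1,6)])
```

```text
[0.55858805 0.05550889 0.13958119] [ 0.00151401 -0.12065403] 0.014908971860031591 59.19247269630432 [ 3.1658656  -0.57495372 -0.71415531]
[[np.float64(-0.009), 0, np.float64(-0.028)], [np.float64(-0.021), 0, np.float64(-0.055)], [np.float64(-0.036), 0, np.float64(-0.08)], [np.float64(-0.053), 0, np.float64(-0.104)], [np.float64(-0.072), 0, np.float64(-0.127)]]
[[np.float64(-0.021), 0, np.float64(-0.021)], [np.float64(-0.044), 0, np.float64(-0.039)], [np.float64(-0.068), 0, np.float64(-0.056)], [np.float64(-0.094), 0, np.float64(-0.07)], [np.float64(-0.121), 0, np.float64(-0.081)]]
[[np.float64(-0.028), 0, np.float64(-0.009)], [np.float64(-0.057), 0, np.float64(-0.015)], [np.float64(-0.086), 0, np.float64(-0.019)], [np.float64(-0.115), 0, np.float64(-0.02)], [np.float64(-0.145), 0, np.float64(-0.019)]]
[[np.float64(-0.029), 0, np.float64(0.004)], [np.float64(-0.058), 0, np.float64(0.012)], [np.float64(-0.085), 0, np.float64(0.021)], [np.float64(-0.112), 0, np.float64(0.034)], [np.float64(-0.138), 0, np.float64(0.048)]]
```

Emit:
send_rows:
  xyz:
    - [0,0,0]
    - [0,0,0]
    - [0.02,0,0]
    - [0.038,0,0]
    - [0.038,0,0]
  turn:
    - [0,0,0]
    - [0,0,0]
    - [0,0,0]
    - [0,0,0]
    - [0,0,0]
  hand: 0.4

```text
time: 3.48
tcp_pos: [0.5564, 0.0667, 0.1386]
ee_rot: [2.103, 2.33, -0.004]
wrist_force: [1.0, 0.6, -0.1]
finger_gap: 0.0342
grip_force: 0.0
```

Emit:
send_rows:
  xyz:
    - [0,0,0]
    - [0,0,0]
    - [0,0,0]
    - [0,0,0]
    - [0,0,0]
  turn:
    - [0,0,0]
    - [0,0,0]
    - [0,0,0]
    - [0,0,0]
    - [0,0,0]
  hand: 0

```text
time: 3.9
tcp_pos: [0.5574, 0.0657, 0.1387]
ee_rot: [2.103, 2.328, -0.002]
wrist_force: [4.2, 3.3, -0.9]
finger_gap: 0.0149
grip_force: 59.4
```

Emit:
send_rows:
  xyz:
    - [-0.009,0,-0.028]
    - [-0.021,0,-0.055]
    - [-0.036,0,-0.08]
    - [-0.053,0,-0.104]
    - [-0.072,0,-0.127]
  turn:
    - [0,0,0]
    - [0,0,0]
    - [0,0,0]
    - [0,0,0]
    - [0,0,0]

```text
time: 4.32
tcp_pos: [0.5594, 0.0482, 0.1702]
ee_rot: [2.103, 2.329, -0.001]
wrist_force: [7.8, 2.1, -9.4]
finger_gap: 0.0154
grip_force: 58.5
```

Run:
```python
from bench import *
from h import *
s=observe();p=s['tcp_pos'];print(p,torail(p),s['finger_gap'],s['grip_force'],s['wrist_force'])
```

```text
[0.55940725 0.04821497 0.17022523] [ 0.00149457 -0.12799378] 0.015398563351094418 58.52021276950836 [ 7.79325128  2.0828919  -9.44061473]
```

Forces are small and it is tracking the arc, so I'll continue.

Emit:
send_rows:
  xyz:
    - [-0.021,0,-0.021]
    - [-0.044,0,-0.039]
    - [-0.068,0,-0.056]
    - [-0.094,0,-0.07]
    - [-0.121,0,-0.081]
  turn:
    - [0,0,0]
    - [0,0,0]
    - [0,0,0]
    - [0,0,0]
    - [0,0,0]

```text
time: 4.73
tcp_pos: [0.5627, 0.0194, 0.191]
ee_rot: [2.103, 2.33, 0.002]
wrist_force: [5.7, 6.9, -4.9]
finger_gap: 0.0153
grip_force: 58.5
```

Emit:
send_rows:
  xyz:
    - [-0.028,0,-0.009]
    - [-0.057,0,-0.015]
    - [-0.086,0,-0.019]
    - [-0.115,0,-0.02]
    - [-0.145,0,-0.019]
  turn:
    - [0,0,0]
    - [0,0,0]
    - [0,0,0]
    - [0,0,0]
    - [0,0,0]

```text
time: 5.15
tcp_pos: [0.5669, -0.0158, 0.1969]
ee_rot: [2.102, 2.329, 0.004]
wrist_force: [4.7, 8.3, 5.1]
finger_gap: 0.0151
grip_force: 59.5
```

Emit:
send_rows:
  xyz:
    - [-0.029,0,0.004]
    - [-0.058,0,0.012]
    - [-0.085,0,0.021]
    - [-0.112,0,0.034]
    - [-0.138,0,0.048]
  turn:
    - [0,0,0]
    - [0,0,0]
    - [0,0,0]
    - [0,0,0]
    - [0,0,0]

```text
time: 5.57
tcp_pos: [0.5711, -0.0519, 0.1857]
ee_rot: [2.102, 2.326, 0.003]
wrist_force: [4.2, 4.1, 10.4]
finger_gap: 0.0149
grip_force: 66.6
```

Emit:
send_rows:
  xyz:
    - [0,0,0]
    - [0,0,0]
    - [0,0,0]
  turn:
    - [0,0,0]
    - [0,0,0]
    - [0,0,0]

```text
time: 5.82
tcp_pos: [0.5711, -0.0525, 0.1852]
ee_rot: [2.103, 2.325, 0.002]
wrist_force: [6.8, 2.2, 6.9]
finger_gap: 0.0151
grip_force: 66.8
```

Emit:
send_rows:
  xyz:
    - [0,0,0]
    - [0,0,0]
    - [0,0,0]
    - [0,0,-0.12]
    - [0,0,-0.24]
  turn:
    - [0,0,0]
    - [0,0,0]
    - [0,0,0]
    - [0,0,0]
    - [0,0,0]
  hand: 0.45

```text
time: 6.23
tcp_pos: [0.5666, -0.053, 0.2426]
ee_rot: [-2.106, -2.33, 0.011]
wrist_force: [-0.1, -0.5, -0.4]
finger_gap: 0.0384
grip_force: 0.0
```

Emit:
send_rows:
  xyz:
    - [0.1,0,0]
    - [0.25,0,0]
    - [0.4,0,0]
    - [0.55,0,0]
    - [0.68,0,0]
  turn:
    - [0,0,0]
    - [0,0,0]
    - [0,0,0]
    - [0,0,0]
    - [0,0,0]
  hand: 0.6

```text
time: 6.65
tcp_pos: [0.5502, 0.1182, 0.2427]
ee_rot: [2.105, 2.329, -0.007]
wrist_force: [0.2, -0.2, -0.9]
finger_gap: 0.051
grip_force: 0.0
```

Emit:
send_rows:
  xyz:
    - [0,0,0]
    - [0,0,0]
    - [0,0,0]
  turn:
    - [0,0,0]
    - [0,0,0]
    - [0,0,0]

```text
time: 6.9
tcp_pos: [0.551, 0.1155, 0.2425]
ee_rot: [2.105, 2.328, -0.008]
wrist_force: [-0.6, -0.7, 0.4]
finger_gap: 0.051
grip_force: 0.0
```

Run:
```python
from bench import *
from h import *
s=observe();p=s['tcp_pos'];r=R.from_rotvec(s['ee_rot']);print(s['time'],p,torail(p))
step(p,r,[*rail(0,-.0613),.136],yawrot(YAW))
im=get_image("wrist");P=cloud(im);z=P[...,2];q=P[(z>.163)&(z<.18)];t=torail(q)
m=(abs(t[:,0])<.03)&(abs(t[:,1]+.0613)<.025);print("knob",m.sum(),t[m].mean(0),t[m].min(0),t[m].max(0))
im=get_image("scene");cv2.imwrite("pics/s1.png",im["frame"][150:400,150:550,::-1]);P=cloud(im);t=torail(P);m=(abs(t[...,0])<.02)&(t[...,1]<-.15)&(t[...,1]>-.3)&(P[...,2]>.13);print("lever",P[m][:,2].max(),t[m].mean(0))
```

```text
6.9 [0.55098826 0.11545083 0.24249134] [ 0.00081197 -0.06023631]
xyz [-0.002, -0.003, 0.426] turn [-0.001, 0.004, -0.009]
knob 1358 [ 0.00222944 -0.06053282] [-0.01063105 -0.07424803] [ 0.0148268  -0.04875344]
lever 0.2272208071303785 [ 0.00669354 -0.19585343]
```

View pics/s1.png

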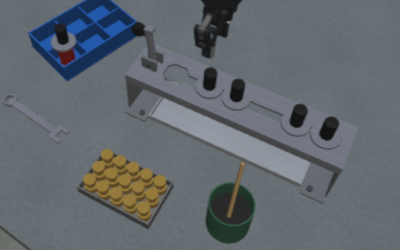

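The lever is up and leaning back (handle at about (138,28) in the crop), and the wide end is clear. Next I'll grip the first cylinder.

Emit:
send_rows:
  xyz:
    - [0,0.001,0.1]
    - [0,0.001,0.22]
    - [0,0.001,0.33]
    - [0,0.001,0.42]
    - [0,0.001,0.426]
  turn:
    - [0,0,-0.009]
    - [0,0,-0.009]
    - [0,0,-0.009]
    - [0,0,-0.009]
    - [0,0,-0.009]

```text
time: 7.42
tcp_pos: [0.5499, 0.1134, 0.1328]
ee_rot: [2.092, 2.343, -0.014]
wrist_force: [-1.2, -0.1, 0.8]
finger_gap: 0.0512
grip_force: 0.0
```

Emit:
send_rows:
  xyz:
    - [0,0,0]
    - [0,0,0]
    - [0,0,0]
    - [0,0,0]
    - [0,0,-0.012]
  turn:
    - [0,0,0]
    - [0,0,0]
    - [0,0,0]
    - [0,0,0]
    - [0,0,0]
  hand: 0

```text
time: 7.83
tcp_pos: [0.5519, 0.1158, 0.1402]
ee_rot: [2.088, 2.342, -0.004]
wrist_force: [1.2, 1.0, -1.4]
finger_gap: 0.0242
grip_force: 58.9
```

Run:
```python
from bench import *
from h import *
s=observe();p=s['tcp_pos'];r=R.from_rotvec(s['ee_rot']);print(s['time'],p,torail(p),s['finger_gap'],s['grip_force'],s['wrist_force'])
step(p,r,[*rail(0,-.135),p[2]],yawrot(YAW))
```

```text
7.8333 [0.55191782 0.11576667 0.14016852] [ 0.00177152 -0.06002874] 0.02422859298990484 58.87867033481598 [ 1.18996865  0.95656314 -1.40276126]
xyz [-0.3, -0.007, 0.001] turn [0.0, 0.003, 0.0]
```

Emit:
send_rows:
  xyz:
    - [-0.05,-0.003,0]
    - [-0.13,-0.006,0]
    - [-0.22,-0.006,0]
    - [-0.28,-0.006,0]
    - [-0.3,-0.006,0]
  turn:
    - [0,0,0]
    - [0,0,0]
    - [0,0,0]
    - [0,0,0]
    - [0,0,0]

```text
time: 8.25
tcp_pos: [0.559, 0.0372, 0.1401]
ee_rot: [2.091, 2.338, -0.007]
wrist_force: [-0.2, -1.9, -2.3]
finger_gap: 0.0246
grip_force: 58.9
```

Emit:
send_rows:
  xyz:
    - [0,0,0]
    - [0,0,0]
    - [0,0,-0.02]
    - [0,0,-0.04]
  turn:
    - [0,0,0]
    - [0,0,0]
    - [0,0,0]
    - [0,0,0]

```text
time: 8.58
tcp_pos: [0.5586, 0.0426, 0.1502]
ee_rot: [2.086, 2.345, -0.005]
wrist_force: [0.3, 1.2, -1.8]
finger_gap: 0.0246
grip_force: 58.9
```

Run:
```python
from bench import *
from h import *
s=observe();p=s['tcp_pos'];r=R.from_rotvec(s['ee_rot']);print(s['time'],p,torail(p),s['finger_gap'],s['grip_force'],s['wrist_force'])
im=get_image("top");np.savez("pics/top1.npz",**im);cv2.imwrite("pics/t1.png",im["frame"][200:360,260:500,::-1].repeat(3,0).repeat(3,1))
print(crate(im))
P=cloud(im)
hsv=cv2.cvtColor(im["frame"],cv2.COLOR_RGB2HSV)
m=((abs(hsv[...,0].astype(int)-108)<12)&(hsv[...,1]>150)).astype(np.uint8)
c=max(cv2.findContours(m,0,2)[0],key=cv2.contourArea);print(cv2.minAreaRect(c))
h=cv2.convexHull(c);q=cv2.approxPolyDP(h,6,True)[:,0];print(q.tolist())
K=im["intrinsics"];T=im["pose"]
for u,v in q:
    d=T[:3,:3]@[(u-K[0,2])/K[0,0],-(v-K[1,2])/K[1,1],-1];t=(.05-T[2,3])/d[2];print((T[:3,3]+t*d).round(4))
```

```text
8.5833 [0.55862029 0.04262551 0.15015468] [ 7.41968866e-05 -1.33456739e-01] 0.02460414988556132 58.94529104232788 [ 0.30087477  1.15411116 -1.76454327]
(((518.2466430664062, -257.5048828125), (159.89935302734375, 213.3370819091797), 77.15294647216797), np.int64(1141))
((444.5390625, 295.1123046875), (68.24309539794922, 98.38753509521484), 11.768289566040039)
[[423, 241], [485, 255], [468, 349], [423, 340], [406, 322]]
[ 0.6369 -0.2055  0.05  ]
[ 0.6059 -0.3403  0.05  ]
[ 0.4041 -0.2956  0.05  ]
[ 0.4235 -0.1998  0.05  ]
[ 0.4617 -0.1642  0.05  ]
```

View pics/t1.png

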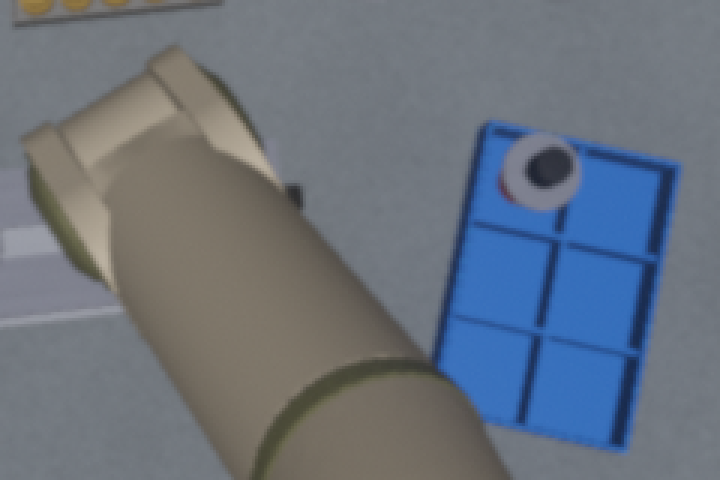

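The crate is seen again, with its corners at pixel (423,241), (485,255) and (468,349); the arm hides its lower-left corner. I'll fit the box outline in both cameras.

```bash
cat >> h.py <<'E'
from scipy.optimize import least_squares
def proj(im,X):
    T=im["pose"];K=im["intrinsics"];c=(X-T[:3,3])@T[:3,:3];return np.c_[K[0,0]*c[:,0]/-c[:,2]+K[0,2],-K[1,1]*c[:,1]/-c[:,2]+K[1,2]]
BOX=np.array([[sx*.107,sy*.072,z] for sx in(-1,1) for sy in(-1,1) for z in(0,.05)])
def placed(p): 
    c,s=np.cos(p[2]),np.sin(p[2]);return BOX@np.array([[c,s,0],[-s,c,0],[0,0,1]])+[p[0],p[1],0]
def crate_fit(ims,p0=(.518,-.259,np.radians(-13))):
    cons=[]
    for im in ims:
        hsv=cv2.cvtColor(im["frame"],cv2.COLOR_RGB2HSV)
        m=((abs(hsv[...,0].astype(int)-108)<12)&(hsv[...,1]>150)).astype(np.uint8)
        h=cv2.convexHull(placed(p0)[:, :2].astype(np.float32));u0=proj(im,np.array([[p0[0],p0[1],.025]]))[0]
        v,u=np.indices(m.shape);m[np.hypot(u-u0[0],v-u0[1])>110]=0
        cs=[c for c in cv2.findContours(m,0,cv2.CHAIN_APPROX_NONE)[0] if len(c)>15]
        cons.append(np.vstack(cs)[:,0].astype(float))
    def f(p):
        o=[]
        for im,c in zip(ims,cons):
            h=cv2.convexHull(proj(im,placed(p)).astype(np.float32))
            o+=[cv2.pointPolygonTest(h,(float(a),float(b)),True) for a,b in c]
        return np.array(o)
    best=None
    for dx in(-.02,0,.02):
        for dy in(-.02,0,.02):
            s=least_squares(f,np.array(p0)+[dx,dy,0],loss='cauchy',f_scale=.7,diff_step=1e-4,x_scale=[.01,.01,.05])
            if best is None or s.cost<best.cost: best=s
    print("crate",best.x.round(4),"deg",np.degrees(best.x[2]).round(2),"med|res|",np.median(abs(best.fun)).round(2),len(best.fun));return best.x
def cells(p):
    c,s=np.cos(p[2]),np.sin(p[2])
    return {(i,j):np.array([p[0]+i*.07*c-j*.035*s,p[1]+i*.07*s+j*.035*c]) for i in(-1,0,1) for j in(-1,1)}
E
python3 - <<'E'
from h import *
t0,s0,t1=[dict(np.load(f"pics/{n}.npz")) for n in("top0","scene0","top1")]
crate_fit([t0]);crate_fit([s0]);crate_fit([t1]);p=crate_fit([t0,s0])
for k,v in cells(p).items(): print(k,v.round(4),torail(v).round(4))
print(np.array([.5988,-.2333])-p[:2])
E
```

```text
crate [ 0.5211 -0.2562 -0.2288] deg -13.11 med|res| 2.08 368
crate [ 0.5215 -0.2529 -0.2256] deg -12.92 med|res| 1.36 238
crate [ 0.5185 -0.2483 -0.2252] deg -12.9 med|res| 2.31 355
crate [ 0.5226 -0.2493 -0.2253] deg -12.91 med|res| 1.44 606
(-1, -1) [ 0.4466 -0.2678] [-0.1467 -0.429 ]
(-1, 1) [ 0.4622 -0.1995] [-0.1234 -0.363 ]
(0, -1) [ 0.5148 -0.2834] [-0.0807 -0.4523]
(0, 1) [ 0.5304 -0.2152] [-0.0574 -0.3863]
(1, -1) [ 0.583 -0.299] [-0.0147 -0.4757]
(1, 1) [ 0.5987 -0.2308] [ 0.0086 -0.4097]
[0.07619825 0.01597752]
```

Emit:
send_rows:
  xyz:
    - [0,0,-0.1]
    - [0,0,-0.24]
    - [0,0,-0.4]
    - [0,0,-0.55]
    - [0,0,-0.68]
  turn:
    - [0,0,0]
    - [0,0,0]
    - [0,0,0]
    - [0,0,0]
    - [0,0,0]

```text
time: 9.05
tcp_pos: [0.5586, 0.0433, 0.3229]
ee_rot: [2.085, 2.344, -0.002]
wrist_force: [0.7, -0.4, -2.5]
finger_gap: 0.0249
grip_force: 59.4
```

Emit:
send_rows:
  xyz:
    - [0,0,-0.07]
    - [-0.1,-0.02,-0.09]
    - [-0.22,-0.05,-0.09]
    - [-0.34,-0.08,-0.09]
    - [-0.46,-0.1,-0.09]
  turn:
    - [0,0,0]
    - [0,0,0]
    - [0,0,0]
    - [0,0,0]
    - [0,0,0]

```text
time: 9.47
tcp_pos: [0.5464, -0.0751, 0.3436]
ee_rot: [2.085, 2.345, -0.005]
wrist_force: [0.2, 0.8, -1.9]
finger_gap: 0.0247
grip_force: 59.5
```

Emit:
send_rows:
  xyz:
    - [-0.13,-0.03,0]
    - [-0.26,-0.06,0]
    - [-0.38,-0.09,0]
    - [-0.46,-0.11,0]
    - [-0.46,-0.11,0]
  turn:
    - [0,0,0]
    - [0,0,0]
    - [0,0,0]
    - [0,0,0]
    - [0,0,0]

```text
time: 9.88
tcp_pos: [0.5318, -0.1971, 0.3434]
ee_rot: [2.094, 2.336, -0.008]
wrist_force: [-0.9, 0.2, -2.2]
finger_gap: 0.0246
grip_force: 59.5
```

Emit:
send_rows:
  xyz:
    - [0,0,0]
    - [0,0,0]
    - [0,0,0]
    - [0,0,0]
  turn:
    - [0,0,0]
    - [0,0,0]
    - [0,0,0]
    - [0,0,0]

```text
time: 10.22
tcp_pos: [0.5333, -0.1908, 0.3436]
ee_rot: [2.085, 2.345, -0.004]
wrist_force: [0.4, -0.5, -2.4]
finger_gap: 0.024
grip_force: 59.5
```

Run:
```python
from bench import *
from h import *
s=observe();p=s['tcp_pos'];r=R.from_rotvec(s['ee_rot']);print(s['time'],p,torail(p),s['finger_gap'],s['grip_force'],s['wrist_force'])
im=get_image("wrist");np.savez("pics/w2.npz",**im);cv2.imwrite("pics/w2.png",im["frame"][:,:,::-1])
P=cloud(im);z=P[...,2];print(crate(im,P))
m=(z>.042)&(z<.056);q=P[m];print(m.sum(),rect(q[:,:2]))
im=get_image("scene");np.savez("pics/s2.npz",**im)
```

```text
10.2167 [ 0.53333796 -0.19080698  0.34361348] [-0.05171077 -0.36247255] 0.024035935802821717 59.502800703048706 [ 0.4155493  -0.53672753 -2.39003531]
(((533.3922119140625, -251.65069580078125), (141.55099487304688, 227.7196502685547), 77.16505432128906), np.int64(2919))
3305 ((501.38665771484375, -297.4509582519531), (660.1925659179688, 641.0009765625), 88.94827270507812)
```

View pics/w2.png

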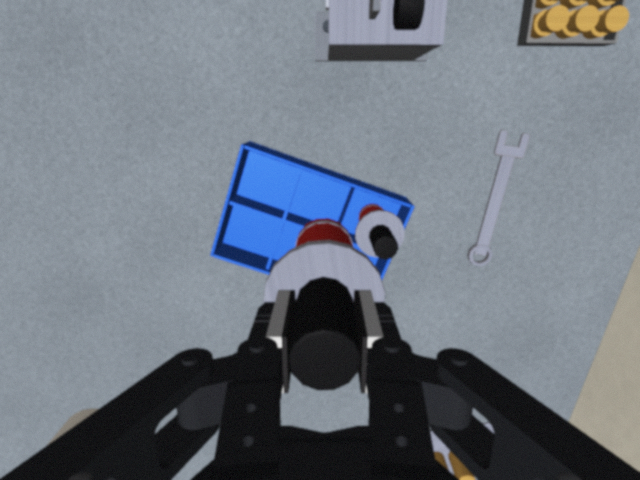

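The wrist view shows the crate's rim corners at (246,144), (413,206) and (212,254), with the resident cylinder at about (380,235). The held cylinder hides the rest. I'll triangulate these rim corners at z = 0.05.

```bash
cat >> h.py <<'E'
def ray(im,u,v,z):
    K=im["intrinsics"];T=im["pose"];d=T[:3,:3]@[(u-K[0,2])/K[0,0],-(v-K[1,2])/K[1,1],-1];t=(z-T[2,3])/d[2];return T[:3,3]+t*d
E
python3 - <<'E'
from h import *
im=dict(np.load("pics/w2.npz"));A,B,C=[ray(im,*c,.05)[:2] for c in((246,144),(413,206),(212,254))]
print(A,B,C,np.linalg.norm(B-A),np.linalg.norm(C-A),np.degrees(np.arctan2(*(B-A)[::-1])),"centre",(B+C)/2)
hd=cv2.cvtColor(im["frame"],cv2.COLOR_RGB2HSV)
p=crate_fit([im]);s2=dict(np.load("pics/s2.npz"));crate_fit([s2])
print(ray(im,384,240,.126)[:2], ray(im,380,233,.082)[:2])
for k,v in cells(p).items(): print(k,v.round(4),torail(v).round(4))
E
```

```text
[ 0.44143963 -0.15628343] [ 0.64165934 -0.20474733] [ 0.40676477 -0.29381087] 0.20600164850123376 0.1418313851466334 -13.606932999049533 centre [ 0.52421205 -0.2492791 ]
crate [ 0.5242 -0.2528 -0.2266] deg -12.98 med|res| 2.65 632
crate [ 0.5226 -0.2485 -0.2248] deg -12.88 med|res| 0.78 237
[ 0.59888154 -0.22627282] [ 0.60216215 -0.23280935]
(-1, -1) [ 0.4482 -0.2712] [-0.1455 -0.4326]
(-1, 1) [ 0.4639 -0.203 ] [-0.1221 -0.3667]
(0, -1) [ 0.5164 -0.287 ] [-0.0795 -0.4561]
(0, 1) [ 0.5321 -0.2187] [-0.0561 -0.3901]
(1, -1) [ 0.5846 -0.3027] [-0.0136 -0.4795]
(1, 1) [ 0.6003 -0.2345] [ 0.0098 -0.4135]
```

Emit:
send_rows:
  xyz:
    - [-0.1,-0.02,0.05]
    - [-0.1,-0.02,0.18]
    - [-0.1,-0.02,0.32]
    - [-0.1,-0.02,0.46]
    - [-0.1,-0.02,0.58]
  turn:
    - [0,0,0]
    - [0,0,0]
    - [0,0,0]
    - [0,0,0]
    - [0,0,0]

```text
time: 10.73
tcp_pos: [0.5306, -0.218, 0.1967]
ee_rot: [2.088, 2.344, -0.005]
wrist_force: [0.4, -0.3, -1.8]
finger_gap: 0.0246
grip_force: 59.6
```

Emit:
send_rows:
  xyz:
    - [0,0,0.08]
    - [0,0,0.17]
    - [0,0,0.25]
    - [0,0,0.33]
    - [0,0,0.38]
  turn:
    - [0,0,0]
    - [0,0,0]
    - [0,0,0]
    - [0,0,0]
    - [0,0,0]

```text
time: 11.15
tcp_pos: [0.5307, -0.2182, 0.1016]
ee_rot: [2.088, 2.345, -0.006]
wrist_force: [0.5, -0.5, -2.3]
finger_gap: 0.0247
grip_force: 59.6
```

Emit:
send_rows:
  xyz:
    - [0,0,0.02]
    - [0,0,0.035]
    - [0,0,0.035]
    - [0,0,0.035]
  turn:
    - [0,0,0]
    - [0,0,0]
    - [0,0,0]
    - [0,0,0]

```text
time: 11.48
tcp_pos: [0.5315, -0.2188, 0.0954]
ee_rot: [2.087, 2.342, -0.004]
wrist_force: [-0.2, -0.5, -1.2]
finger_gap: 0.0239
grip_force: 59.6
```

Emit:
send_rows:
  xyz:
    - [0,0,0.008]
    - [0,0,0.008]
    - [0,0,0.008]
  turn:
    - [0,0,0]
    - [0,0,0]
    - [0,0,0]

```text
time: 11.73
tcp_pos: [0.5317, -0.2191, 0.0936]
ee_rot: [2.087, 2.341, -0.004]
wrist_force: [0.1, -0.5, 3.2]
finger_gap: 0.0246
grip_force: 59.8
```

Emit:
send_rows:
  xyz:
    - [0,0,0]
    - [0,0,0]
    - [0,0,0]
    - [0,0,-0.08]
    - [0,0,-0.2]
  turn:
    - [0,0,0]
    - [0,0,0]
    - [0,0,0]
    - [0,0,0]
    - [0,0,0]
  hand: 0.5

```text
time: 12.15
tcp_pos: [0.5294, -0.2181, 0.141]
ee_rot: [-2.089, -2.345, 0.008]
wrist_force: [0.0, -0.7, 0.2]
finger_gap: 0.0426
grip_force: 0.0
```

Emit:
send_rows:
  xyz:
    - [0,0,-0.15]
    - [0,0,-0.3]
    - [0.03,0,-0.45]
    - [0.14,0.02,-0.48]
    - [0.28,0.05,-0.48]
  turn:
    - [0,0,0]
    - [0,0,0]
    - [0,0,0]
    - [0,0,0]
    - [0,0,0]
  hand: 0.6

```text
time: 12.57
tcp_pos: [0.5362, -0.1493, 0.2657]
ee_rot: [2.091, 2.333, -0.003]
wrist_force: [0.4, 0.0, -0.9]
finger_gap: 0.051
grip_force: 0.0
```

Emit:
send_rows:
  xyz:
    - [0.15,0.02,0]
    - [0.3,0.05,0]
    - [0.45,0.07,0]
    - [0.6,0.09,0]
    - [0.75,0.11,0]
  turn:
    - [0,0,0]
    - [0,0,0]
    - [0,0,0]
    - [0,0,0]
    - [0,0,0]

```text
time: 12.98
tcp_pos: [0.5407, 0.044, 0.2616]
ee_rot: [2.088, 2.343, -0.005]
wrist_force: [0.5, -0.0, -0.6]
finger_gap: 0.0511
grip_force: 0.0
```

Emit:
send_rows:
  xyz:
    - [0.15,0.02,0]
    - [0.3,0.04,0]
    - [0.42,0.06,0]
    - [0.5,0.07,0]
    - [0.5,0.07,0]
  turn:
    - [0,0,0]
    - [0,0,0]
    - [0,0,0]
    - [0,0,0]
    - [0,0,0]

```text
time: 13.4
tcp_pos: [0.5434, 0.1742, 0.2612]
ee_rot: [2.081, 2.351, -0.001]
wrist_force: [-0.1, 2.0, 0.5]
finger_gap: 0.0516
grip_force: 0.0
```

Emit:
send_rows:
  xyz:
    - [0,0,0]
    - [0,0,0]
    - [0,0,0]
  turn:
    - [0,0,0]
    - [0,0,0]
    - [0,0,0]

```text
time: 13.65
tcp_pos: [0.5442, 0.1669, 0.2608]
ee_rot: [2.09, 2.341, -0.006]
wrist_force: [0.7, 0.6, -0.4]
finger_gap: 0.0513
grip_force: 0.0
```

```bash
cat > look.py <<'E'
from bench import *
from h import *
import sys
ky=float(sys.argv[1]);n=sys.argv[2]
s=observe();p=s['tcp_pos'];r=R.from_rotvec(s['ee_rot']);print(s['time'],p,torail(p).round(4))
im=get_image("wrist");P=cloud(im);z=P[...,2];t=torail(P)
m=(z>.163)&(z<.18)&(abs(t[...,0])<.03)&(abs(t[...,1]-ky)<.027);q=t[m];c=(q.min(0)+q.max(0))/2;print("knob",m.sum(),q.mean(0).round(4),c.round(4))
step(p,r,[*rail(0,q.mean(0)[1]),.136],yawrot(YAW))
t=get_image("top");sc=get_image("scene");np.savez(f"pics/s{n}.npz",**sc)
cv2.imwrite(f"pics/t{n}.png",np.vstack([t["frame"][220:360,360:520,::-1].repeat(4,0).repeat(4,1)]))
p=crate_fit([sc]);crate_fit([t])
P=cloud(t);q=P[(P[...,2]>.115)&(P[...,2]<.14)&(abs(P[...,0]-.52)<.15)&(abs(P[...,1]+.255)<.12)]
if len(q):
    g=np.float32(q[:,:2]*1000);
    for k,v in cells(p).items():
        w=q[np.hypot(*(q[:,:2]-v).T)<.03]
        print(k,v.round(4),torail(v).round(4),len(w), (w.mean(0).round(4) if len(w)>20 else ""))
E
python3 look.py -0.004 3
```

```text
13.65 [0.54421707 0.16694919 0.26080156] [-0.     -0.0083]
knob 1193 [ 0.0021 -0.0031] [ 0.0021 -0.0039]
xyz [0.024, 0.0, 0.499] turn [-0.0, 0.004, -0.001]
crate [ 0.5226 -0.2485 -0.2253] deg -12.91 med|res| 0.95 238
crate [ 0.521  -0.2564 -0.229 ] deg -13.12 med|res| 2.06 368
(-1, -1) [ 0.4466 -0.267 ] [-0.1466 -0.4282] 0 
(-1, 1) [ 0.4622 -0.1987] [-0.1233 -0.3622] 0 
(0, -1) [ 0.5148 -0.2826] [-0.0806 -0.4515] 0 
(0, 1) [ 0.5304 -0.2144] [-0.0573 -0.3855] 133 [ 0.5291 -0.2189  0.1261]
(1, -1) [ 0.583  -0.2982] [-0.0146 -0.4749] 0 
(1, 1) [ 0.5987 -0.23  ] [ 0.0087 -0.4089] 132 [ 0.5988 -0.2333  0.1265]
```

View pics/t3.png

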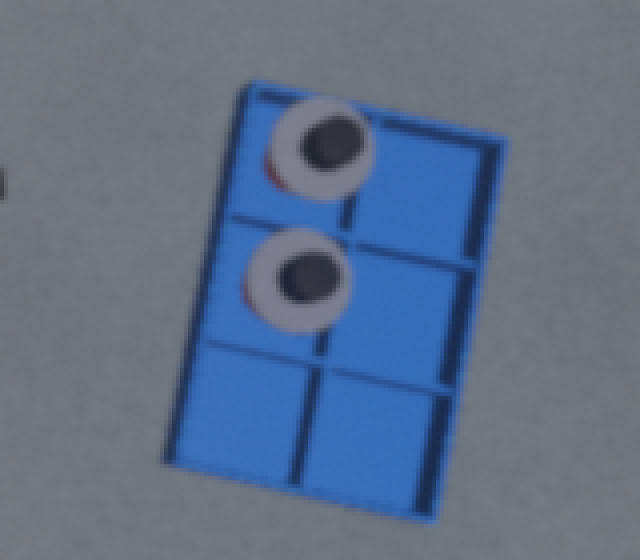

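Cylinder 1 stands in the middle-left compartment at pixel (300,280), its top at 0.126 as it should be, and the crate has not moved. Next is cylinder 2.

Emit:
send_rows:
  xyz:
    - [0.019,0,0.1]
    - [0.019,0,0.23]
    - [0.019,0,0.36]
    - [0.019,0,0.46]
    - [0.019,0,0.499]
  turn:
    - [0,0,0]
    - [0,0,0]
    - [0,0,0]
    - [0,0,0]
    - [0,0,0]

```text
time: 14.22
tcp_pos: [0.5423, 0.1712, 0.1331]
ee_rot: [2.09, 2.343, -0.011]
wrist_force: [-0.6, 0.6, -0.4]
finger_gap: 0.0516
grip_force: 0.0
```

Emit:
send_rows:
  xyz:
    - [0,0,0]
    - [0,0,0]
    - [0,0,0]
    - [0,0,0]
    - [0,0,0]
  turn:
    - [0,0,0]
    - [0,0,0]
    - [0,0,0]
    - [0,0,0]
    - [0,0,0]
  hand: 0

```text
time: 14.63
tcp_pos: [0.5441, 0.1727, 0.1374]
ee_rot: [2.088, 2.342, -0.003]
wrist_force: [-0.2, 0.2, -2.8]
finger_gap: 0.0247
grip_force: 58.9
```

Emit:
send_rows:
  xyz:
    - [0,0,-0.012]
    - [-0.06,0,-0.012]
    - [-0.15,0,-0.012]
    - [-0.26,0,-0.012]
    - [-0.37,0,-0.012]
  turn:
    - [0,0,0]
    - [0,0,0]
    - [0,0,0]
    - [0,0,0]
    - [0,0,0]

```text
time: 15.05
tcp_pos: [0.5544, 0.0803, 0.1403]
ee_rot: [2.086, 2.344, -0.004]
wrist_force: [0.7, 0.1, -3.3]
finger_gap: 0.0245
grip_force: 59.0
```

Emit:
send_rows:
  xyz:
    - [-0.08,0,0]
    - [-0.14,0,0]
    - [-0.156,0,0]
    - [-0.156,0,0]
    - [-0.156,0,0]
  turn:
    - [0,0,0]
    - [0,0,0]
    - [0,0,0]
    - [0,0,0]
    - [0,0,0]

```text
time: 15.47
tcp_pos: [0.5589, 0.0428, 0.1402]
ee_rot: [2.088, 2.343, -0.003]
wrist_force: [-0.3, 0.8, -1.9]
finger_gap: 0.0245
grip_force: 59.0
```

```bash
cat > st.py <<'E'
from bench import *
from h import *
import sys
s=observe();p=s['tcp_pos'];r=R.from_rotvec(s['ee_rot']);print(s['time'],p,torail(p).round(4),s['finger_gap'],s['grip_force'],s['wrist_force'])
if len(sys.argv)>1: x,y,z=map(float,sys.argv[1:4]);step(p,r,[*rail(x,y),z],yawrot(YAW))
E
python3 st.py 0 -0.135 0.14
```

```text
15.4667 [0.55889119 0.04281668 0.14021815] [ 0.0004 -0.1333] 0.024463439683971872 58.994852900505066 [-0.25053525  0.83518535 -1.93574525]
xyz [-0.007, -0.001, 0.001] turn [0.0, 0.003, 0.0]
```

Now up, over to cell (-1, 1), and look before lowering.

Emit:
send_rows:
  xyz:
    - [-0.006,0,-0.05]
    - [-0.006,0,-0.18]
    - [-0.006,0,-0.34]
    - [-0.006,0,-0.5]
    - [-0.006,0,-0.65]
  turn:
    - [0,0,0]
    - [0,0,0]
    - [0,0,0]
    - [0,0,0]
    - [0,0,0]

```text
time: 15.88
tcp_pos: [0.5583, 0.0435, 0.3046]
ee_rot: [2.085, 2.347, -0.004]
wrist_force: [1.3, -0.6, -3.2]
finger_gap: 0.0243
grip_force: 59.3
```

Emit:
send_rows:
  xyz:
    - [0,0,-0.12]
    - [-0.06,-0.03,-0.16]
    - [-0.18,-0.1,-0.16]
    - [-0.31,-0.17,-0.16]
    - [-0.44,-0.24,-0.16]
  turn:
    - [0,0,0]
    - [0,0,0]
    - [0,0,0]
    - [0,0,0]
    - [0,0,0]

```text
time: 16.3
tcp_pos: [0.5113, -0.0736, 0.3434]
ee_rot: [2.082, 2.347, -0.004]
wrist_force: [0.9, -0.3, -2.1]
finger_gap: 0.0242
grip_force: 59.5
```

Emit:
send_rows:
  xyz:
    - [-0.13,-0.07,0]
    - [-0.26,-0.14,0]
    - [-0.38,-0.21,0]
    - [-0.48,-0.256,0]
    - [-0.48,-0.256,0]
  turn:
    - [0,0,0]
    - [0,0,0]
    - [0,0,0]
    - [0,0,0]
    - [0,0,0]

```text
time: 16.72
tcp_pos: [0.46, -0.2055, 0.3433]
ee_rot: [2.093, 2.337, -0.009]
wrist_force: [-0.1, 0.3, -2.9]
finger_gap: 0.0248
grip_force: 59.5
```

Emit:
send_rows:
  xyz:
    - [0,0,0]
    - [0,0,0]
    - [0,0,0]
  turn:
    - [0,0,0]
    - [0,0,0]
    - [0,0,0]

```text
time: 16.97
tcp_pos: [0.4628, -0.1993, 0.3435]
ee_rot: [2.084, 2.346, -0.004]
wrist_force: [-0.3, 0.6, -2.8]
finger_gap: 0.0244
grip_force: 59.5
```

```bash
cat > over.py <<'E'
from bench import *
from h import *
import sys
k=tuple(map(int,sys.argv[1:3]))
s=observe();q=s['tcp_pos'];r=R.from_rotvec(s['ee_rot']);print(s['time'],q,torail(q).round(4),s['finger_gap'])
p=crate_fit([get_image("scene")]);p[1]-=.002
step(q,r,[*cells(p)[k],.093],yawrot(YAW))
E
python3 over.py -1 1
```

```text
16.9667 [ 0.46281438 -0.19925675  0.34354584] [-0.1227 -0.3628] 0.024396503376996545
crate [ 0.5209 -0.2556 -0.2242] deg -12.85 med|res| 1.39 237
xyz [-0.029, -0.014, 1.002] turn [0.0, 0.003, 0.002]
```

Emit:
send_rows:
  xyz:
    - [-0.02,-0.007,0.05]
    - [-0.02,-0.007,0.18]
    - [-0.02,-0.007,0.32]
    - [-0.02,-0.007,0.46]
    - [-0.02,-0.007,0.6]
  turn:
    - [0,0,0]
    - [0,0,0]
    - [0,0,0]
    - [0,0,0]
    - [0,0,0]

```text
time: 17.43
tcp_pos: [0.4616, -0.2059, 0.1924]
ee_rot: [2.085, 2.344, -0.003]
wrist_force: [0.2, -0.3, -2.5]
finger_gap: 0.0245
grip_force: 59.7
```

Emit:
send_rows:
  xyz:
    - [0,0,0.08]
    - [0,0,0.17]
    - [0,0,0.25]
    - [0,0,0.32]
    - [0,0,0.37]
  turn:
    - [0,0,0]
    - [0,0,0]
    - [0,0,0]
    - [0,0,0]
    - [0,0,0]

```text
time: 17.85
tcp_pos: [0.4615, -0.206, 0.0994]
ee_rot: [2.086, 2.346, -0.004]
wrist_force: [-0.1, 0.5, -1.9]
finger_gap: 0.0243
grip_force: 59.4
```

Emit:
send_rows:
  xyz:
    - [0,0,0.015]
    - [0,0,0.03]
    - [0,0,0.03]
    - [0,0,0.03]
  turn:
    - [0,0,0]
    - [0,0,0]
    - [0,0,0]
    - [0,0,0]

```text
time: 18.18
tcp_pos: [0.4617, -0.2073, 0.094]
ee_rot: [2.086, 2.343, -0.004]
wrist_force: [0.0, -0.2, -1.7]
finger_gap: 0.0245
grip_force: 59.5
```

Emit:
send_rows:
  xyz:
    - [0,0,0.006]
    - [0,0,0.006]
    - [0,0,0.006]
  turn:
    - [0,0,0]
    - [0,0,0]
    - [0,0,0]

```text
time: 18.43
tcp_pos: [0.4618, -0.2077, 0.093]
ee_rot: [2.086, 2.341, -0.004]
wrist_force: [-0.9, -0.1, 5.4]
finger_gap: 0.0247
grip_force: 60.3
```

Emit:
send_rows:
  xyz:
    - [0,0,0]
    - [0,0,0]
    - [0,0,0]
    - [0,0,-0.08]
    - [0,0,-0.2]
  turn:
    - [0,0,0]
    - [0,0,0]
    - [0,0,0]
    - [0,0,0]
    - [0,0,0]
  hand: 0.5

```text
time: 18.85
tcp_pos: [0.4597, -0.2068, 0.1406]
ee_rot: [-2.089, -2.345, 0.007]
wrist_force: [0.4, -0.8, -0.2]
finger_gap: 0.0428
grip_force: 0.0
```

Emit:
send_rows:
  xyz:
    - [0,0,-0.15]
    - [0,0,-0.3]
    - [0.03,0,-0.45]
    - [0.14,0.03,-0.48]
    - [0.28,0.07,-0.48]
  turn:
    - [0,0,0]
    - [0,0,0]
    - [0,0,0]
    - [0,0,0]
    - [0,0,0]
  hand: 0.6

```text
time: 19.27
tcp_pos: [0.4713, -0.1372, 0.2647]
ee_rot: [2.091, 2.332, -0.003]
wrist_force: [0.3, 0.2, -1.0]
finger_gap: 0.0511
grip_force: 0.0
```

Emit:
send_rows:
  xyz:
    - [0.15,0.04,0]
    - [0.3,0.08,0]
    - [0.45,0.12,0]
    - [0.6,0.16,0]
    - [0.75,0.2,0]
  turn:
    - [0,0,0]
    - [0,0,0]
    - [0,0,0]
    - [0,0,0]
    - [0,0,0]

```text
time: 19.68
tcp_pos: [0.4983, 0.0584, 0.2609]
ee_rot: [2.088, 2.342, -0.005]
wrist_force: [1.3, -0.7, 0.2]
finger_gap: 0.0513
grip_force: 0.0
```

Emit:
send_rows:
  xyz:
    - [0.15,0.04,0]
    - [0.3,0.08,0]
    - [0.45,0.12,0]
    - [0.6,0.16,0]
    - [0.72,0.19,0]
  turn:
    - [0,0,0]
    - [0,0,0]
    - [0,0,0]
    - [0,0,0]
    - [0,0,0]

```text
time: 20.1
tcp_pos: [0.5248, 0.2442, 0.26]
ee_rot: [2.086, 2.345, -0.004]
wrist_force: [0.8, 0.2, 0.2]
finger_gap: 0.0513
grip_force: 0.0
```

Emit:
send_rows:
  xyz:
    - [0.1,0.02,0]
    - [0.19,0.03,0]
    - [0.19,0.03,0]
    - [0.19,0.03,0]
    - [0.19,0.03,0]
  turn:
    - [0,0,0]
    - [0,0,0]
    - [0,0,0]
    - [0,0,0]
    - [0,0,0]

```text
time: 20.52
tcp_pos: [0.5269, 0.2882, 0.2594]
ee_rot: [2.088, 2.342, -0.007]
wrist_force: [0.5, 0.3, 0.8]
finger_gap: 0.0514
grip_force: 0.0
```

```bash
python3 look.py 0.1176 4
```

```text
20.5167 [0.52686966 0.28817776 0.25938719] [-0.0034  0.1141]
knob 1204 [0.0019 0.1188] [0.0019 0.1176]
xyz [0.022, 0.014, 0.493] turn [-0.0, 0.004, 0.0]
crate [ 0.5207 -0.2557 -0.2236] deg -12.81 med|res| 1.62 289
crate [ 0.5203 -0.2593 -0.2297] deg -13.16 med|res| 2.19 370
(-1, -1) [ 0.4447 -0.2743] [-0.1493 -0.4353] 0 
(-1, 1) [ 0.4602 -0.206 ] [-0.1261 -0.3692] 130 [ 0.4601 -0.2074  0.1268]
(0, -1) [ 0.513  -0.2898] [-0.0833 -0.4585] 0 
(0, 1) [ 0.5285 -0.2215] [-0.0601 -0.3924] 138 [ 0.5282 -0.2216  0.1259]
(1, -1) [ 0.5812 -0.3053] [-0.0172 -0.4817] 0 
(1, 1) [ 0.5967 -0.237 ] [ 0.006  -0.4157] 134 [ 0.5981 -0.2358  0.1264]
```

Emit:
send_rows:
  xyz:
    - [0.016,0.014,0.1]
    - [0.016,0.014,0.23]
    - [0.016,0.014,0.36]
    - [0.016,0.014,0.46]
    - [0.016,0.014,0.493]
  turn:
    - [0,0,0]
    - [0,0,0]
    - [0,0,0]
    - [0,0,0]
    - [0,0,0]

```text
time: 21.08
tcp_pos: [0.5289, 0.2906, 0.1331]
ee_rot: [2.09, 2.342, -0.012]
wrist_force: [-0.2, -0.2, -1.2]
finger_gap: 0.0512
grip_force: 0.0
```

Emit:
send_rows:
  xyz:
    - [0,0,0]
    - [0,0,0]
    - [0,0,0]
    - [0,0,0]
    - [0,0,0]
  turn:
    - [0,0,0]
    - [0,0,0]
    - [0,0,0]
    - [0,0,0]
    - [0,0,0]
  hand: 0

```text
time: 21.5
tcp_pos: [0.5305, 0.2929, 0.1376]
ee_rot: [2.088, 2.342, -0.003]
wrist_force: [-0.2, -0.8, -3.5]
finger_gap: 0.0245
grip_force: 58.9
```

Emit:
send_rows:
  xyz:
    - [0,0,-0.012]
    - [-0.06,0,-0.012]
    - [-0.16,0,-0.012]
    - [-0.28,0,-0.012]
    - [-0.4,0,-0.012]
  turn:
    - [0,0,0]
    - [0,0,0]
    - [0,0,0]
    - [0,0,0]
    - [0,0,0]

```text
time: 21.92
tcp_pos: [0.5415, 0.1921, 0.1402]
ee_rot: [2.086, 2.344, -0.005]
wrist_force: [-0.2, -0.2, -3.2]
finger_gap: 0.0249
grip_force: 59.0
```

Emit:
send_rows:
  xyz:
    - [-0.12,0,0]
    - [-0.24,0,0]
    - [-0.35,0,0]
    - [-0.45,0,0]
    - [-0.52,0,0]
  turn:
    - [0,0,0]
    - [0,0,0]
    - [0,0,0]
    - [0,0,0]
    - [0,0,0]

```text
time: 22.33
tcp_pos: [0.5564, 0.0604, 0.1407]
ee_rot: [2.09, 2.339, -0.007]
wrist_force: [-0.6, -0.5, -2.7]
finger_gap: 0.0249
grip_force: 59.0
```

Emit:
send_rows:
  xyz:
    - [-0.05,0,0]
    - [-0.09,0,0]
    - [-0.09,0,0]
    - [-0.09,0,0]
    - [-0.09,0,0]
  turn:
    - [0,0,0]
    - [0,0,0]
    - [0,0,0]
    - [0,0,0]
    - [0,0,0]

```text
time: 22.75
tcp_pos: [0.559, 0.0434, 0.1407]
ee_rot: [2.086, 2.345, -0.004]
wrist_force: [-0.4, 0.3, -3.8]
finger_gap: 0.0249
grip_force: 59.0
```

```bash
python3 st.py 0 -0.135 0.14
```

```text
22.75 [0.55901029 0.04343845 0.14071078] [ 0.0006 -0.1327] 0.02488662733290006 58.971662521362305 [-0.41147193  0.32698462 -3.80117209]
xyz [-0.009, -0.002, 0.003] turn [0.0, 0.002, 0.001]
```

Emit:
send_rows:
  xyz:
    - [-0.009,0,-0.05]
    - [-0.009,0,-0.18]
    - [-0.009,0,-0.34]
    - [-0.009,0,-0.5]
    - [-0.009,0,-0.65]
  turn:
    - [0,0,0]
    - [0,0,0]
    - [0,0,0]
    - [0,0,0]
    - [0,0,0]

```text
time: 23.17
tcp_pos: [0.5587, 0.0425, 0.3052]
ee_rot: [2.085, 2.346, -0.004]
wrist_force: [1.2, -1.2, -2.5]
finger_gap: 0.0242
grip_force: 59.3
```

Emit:
send_rows:
  xyz:
    - [0,0,-0.12]
    - [-0.06,-0.015,-0.16]
    - [-0.18,-0.045,-0.16]
    - [-0.31,-0.08,-0.16]
    - [-0.44,-0.113,-0.16]
  turn:
    - [0,0,0]
    - [0,0,0]
    - [0,0,0]
    - [0,0,0]
    - [0,0,0]

```text
time: 23.58
tcp_pos: [0.5434, -0.0709, 0.3441]
ee_rot: [2.083, 2.347, -0.004]
wrist_force: [1.1, -1.1, -2.8]
finger_gap: 0.0243
grip_force: 59.6
```

Emit:
send_rows:
  xyz:
    - [-0.14,-0.036,0]
    - [-0.28,-0.072,0]
    - [-0.42,-0.108,0]
    - [-0.55,-0.14,0]
    - [-0.65,-0.165,0]
  turn:
    - [0,0,0]
    - [0,0,0]
    - [0,0,0]
    - [0,0,0]
    - [0,0,0]

```text
time: 24.0
tcp_pos: [0.521, -0.2395, 0.3443]
ee_rot: [2.087, 2.343, -0.006]
wrist_force: [-0.5, 0.1, -3.0]
finger_gap: 0.0244
grip_force: 59.6
```

Emit:
send_rows:
  xyz:
    - [-0.1,-0.03,0]
    - [-0.2,-0.054,0]
    - [-0.2,-0.054,0]
    - [-0.2,-0.054,0]
    - [-0.2,-0.054,0]
  turn:
    - [0,0,0]
    - [0,0,0]
    - [0,0,0]
    - [0,0,0]
    - [0,0,0]

```text
time: 24.42
tcp_pos: [0.5143, -0.2874, 0.3445]
ee_rot: [2.086, 2.345, -0.004]
wrist_force: [0.4, 0.0, -2.1]
finger_gap: 0.0247
grip_force: 59.5
```

```bash
python3 over.py 0 -1
```

```text
24.4167 [ 0.51429607 -0.28736191  0.34447372] [-0.0817 -0.4562] 0.02466795389454959
crate [ 0.5207 -0.2557 -0.2231] deg -12.78 med|res| 1.64 289
xyz [-0.013, -0.008, 1.006] turn [0.0, 0.002, 0.002]
```

Emit:
send_rows:
  xyz:
    - [-0.013,-0.006,0.05]
    - [-0.013,-0.006,0.18]
    - [-0.013,-0.006,0.32]
    - [-0.013,-0.006,0.46]
    - [-0.013,-0.006,0.6]
  turn:
    - [0,0,0]
    - [0,0,0]
    - [0,0,0]
    - [0,0,0]
    - [0,0,0]

```text
time: 24.88
tcp_pos: [0.5134, -0.2914, 0.1938]
ee_rot: [2.084, 2.345, -0.003]
wrist_force: [-0.6, -0.6, -2.5]
finger_gap: 0.0244
grip_force: 59.6
```

Emit:
send_rows:
  xyz:
    - [0,0,0.08]
    - [0,0,0.17]
    - [0,0,0.25]
    - [0,0,0.32]
    - [0,0,0.37]
  turn:
    - [0,0,0]
    - [0,0,0]
    - [0,0,0]
    - [0,0,0]
    - [0,0,0]

```text
time: 25.3
tcp_pos: [0.5131, -0.2918, 0.1007]
ee_rot: [2.086, 2.347, -0.004]
wrist_force: [0.3, -1.1, -2.2]
finger_gap: 0.0243
grip_force: 59.4
```

Emit:
send_rows:
  xyz:
    - [0,0,0.015]
    - [0,0,0.03]
    - [0,0,0.036]
    - [0,0,0.036]
    - [0,0,0.036]
  turn:
    - [0,0,0]
    - [0,0,0]
    - [0,0,0]
    - [0,0,0]
    - [0,0,0]

```text
time: 25.72
tcp_pos: [0.5133, -0.2939, 0.094]
ee_rot: [2.087, 2.342, -0.004]
wrist_force: [-0.0, -0.5, -2.4]
finger_gap: 0.0246
grip_force: 59.6
```

Emit:
send_rows:
  xyz:
    - [0,0,0.005]
    - [0,0,0.005]
  turn:
    - [0,0,0]
    - [0,0,0]

```text
time: 25.88
tcp_pos: [0.5134, -0.2941, 0.0935]
ee_rot: [2.087, 2.341, -0.005]
wrist_force: [-0.9, 0.3, 8.5]
finger_gap: 0.0248
grip_force: 60.7
```

Emit:
send_rows:
  xyz:
    - [0,0,0]
    - [0,0,0]
    - [0,0,0]
    - [0,0,-0.08]
    - [0,0,-0.2]
  turn:
    - [0,0,0]
    - [0,0,0]
    - [0,0,0]
    - [0,0,0]
    - [0,0,0]
  hand: 0.5

```text
time: 26.3
tcp_pos: [0.5113, -0.2929, 0.1402]
ee_rot: [-2.089, -2.345, 0.007]
wrist_force: [0.4, -0.8, 1.2]
finger_gap: 0.0427
grip_force: 0.0
```

Emit:
send_rows:
  xyz:
    - [0,0,-0.15]
    - [0,0,-0.3]
    - [0.03,0,-0.45]
    - [0.14,0.02,-0.48]
    - [0.28,0.04,-0.48]
  turn:
    - [0,0,0]
    - [0,0,0]
    - [0,0,0]
    - [0,0,0]
    - [0,0,0]
  hand: 0.6

```text
time: 26.72
tcp_pos: [0.5158, -0.2244, 0.2648]
ee_rot: [2.09, 2.333, -0.003]
wrist_force: [0.1, 0.8, -0.8]
finger_gap: 0.0513
grip_force: 0.0
```

Emit:
send_rows:
  xyz:
    - [0.15,0.02,0]
    - [0.3,0.04,0]
    - [0.45,0.06,0]
    - [0.6,0.08,0]
    - [0.75,0.1,0]
  turn:
    - [0,0,0]
    - [0,0,0]
    - [0,0,0]
    - [0,0,0]
    - [0,0,0]

```text
time: 27.13
tcp_pos: [0.5176, -0.0315, 0.2609]
ee_rot: [2.088, 2.342, -0.005]
wrist_force: [1.1, 0.2, -0.6]
finger_gap: 0.0511
grip_force: 0.0
```

Emit:
send_rows:
  xyz:
    - [0.15,0.02,0]
    - [0.3,0.04,0]
    - [0.45,0.06,0]
    - [0.6,0.08,0]
    - [0.75,0.1,0]
  turn:
    - [0,0,0]
    - [0,0,0]
    - [0,0,0]
    - [0,0,0]
    - [0,0,0]

```text
time: 27.55
tcp_pos: [0.5209, 0.1577, 0.2599]
ee_rot: [2.088, 2.342, -0.005]
wrist_force: [0.5, -0.1, 0.9]
finger_gap: 0.0514
grip_force: 0.0
```

Emit:
send_rows:
  xyz:
    - [0.15,0.02,0]
    - [0.3,0.04,0]
    - [0.45,0.06,0]
    - [0.6,0.08,0]
    - [0.7,0.09,0]
  turn:
    - [0,0,0]
    - [0,0,0]
    - [0,0,0]
    - [0,0,0]
    - [0,0,0]

```text
time: 27.97
tcp_pos: [0.5227, 0.3366, 0.259]
ee_rot: [2.086, 2.346, -0.003]
wrist_force: [0.3, 0.1, 0.0]
finger_gap: 0.0515
grip_force: 0.0
```

Emit:
send_rows:
  xyz:
    - [0.065,0.003,0]
    - [0.065,0.003,0]
    - [0.065,0.003,0]
    - [0.065,0.003,0]
  turn:
    - [0,0,0]
    - [0,0,0]
    - [0,0,0]
    - [0,0,0]

```text
time: 28.3
tcp_pos: [0.5225, 0.3475, 0.2586]
ee_rot: [2.088, 2.342, -0.006]
wrist_force: [-0.4, -1.0, 0.1]
finger_gap: 0.051
grip_force: 0.0
```

```bash
python3 look.py 0.1754 5
```

```text
28.3 [0.52249774 0.34754344 0.25861815] [-0.001   0.1736]
knob 1206 [0.0019 0.1766] [0.0021 0.1757]
xyz [0.015, 0.004, 0.49] turn [-0.0, 0.004, -0.0]
crate [ 0.5205 -0.2559 -0.2231] deg -12.78 med|res| 7.62 453
crate [ 0.5203 -0.2594 -0.2289] deg -13.12 med|res| 2.54 407
(-1, -1) [ 0.4445 -0.2745] [-0.1495 -0.4355] 0 
(-1, 1) [ 0.46   -0.2063] [-0.1263 -0.3695] 134 [ 0.4602 -0.2073  0.1266]
(0, -1) [ 0.5128 -0.29  ] [-0.0835 -0.4587] 135 [ 0.5112 -0.2927  0.1265]
(0, 1) [ 0.5283 -0.2218] [-0.0603 -0.3927] 136 [ 0.5283 -0.2216  0.1263]
(1, -1) [ 0.5811 -0.3055] [-0.0174 -0.4819] 0 
(1, 1) [ 0.5965 -0.2373] [ 0.0058 -0.4158] 134 [ 0.598  -0.2358  0.126 ]
```

View pics/t5.png

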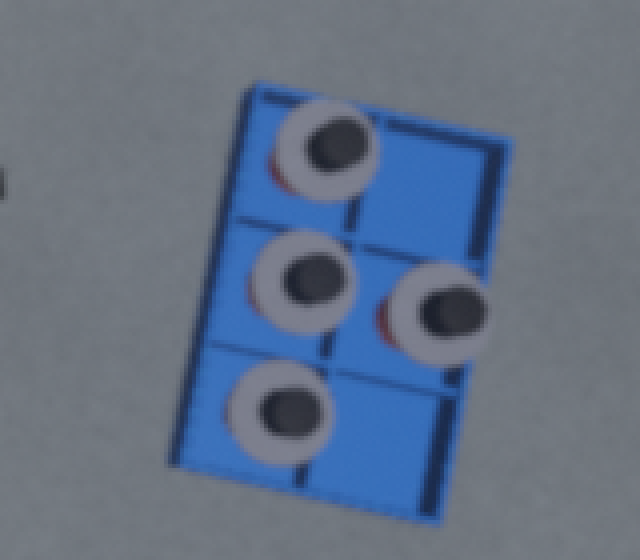

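Four cylinders now stand in the crate, with the (1,-1) and (-1,-1) compartments empty, at pixels (430,195) and (390,440). The last one goes to (-1,-1).

Emit:
send_rows:
  xyz:
    - [0.009,0.004,0.1]
    - [0.009,0.004,0.23]
    - [0.009,0.004,0.36]
    - [0.009,0.004,0.46]
    - [0.009,0.004,0.49]
  turn:
    - [0,0,0]
    - [0,0,0]
    - [0,0,0]
    - [0,0,0]
    - [0,0,0]

```text
time: 28.87
tcp_pos: [0.5222, 0.3479, 0.1328]
ee_rot: [2.09, 2.342, -0.013]
wrist_force: [0.8, -0.3, 0.4]
finger_gap: 0.0512
grip_force: 0.0
```

Emit:
send_rows:
  xyz:
    - [0,0,0]
    - [0,0,0]
    - [0,0,0]
    - [0,0,0]
    - [0,0,0]
  turn:
    - [0,0,0]
    - [0,0,0]
    - [0,0,0]
    - [0,0,0]
    - [0,0,0]
  hand: 0

```text
time: 29.28
tcp_pos: [0.5236, 0.3506, 0.1376]
ee_rot: [2.088, 2.342, -0.002]
wrist_force: [-0.1, 0.5, -1.6]
finger_gap: 0.0243
grip_force: 58.9
```

Emit:
send_rows:
  xyz:
    - [0,0,-0.012]
    - [-0.06,0,-0.012]
    - [-0.16,0,-0.012]
    - [-0.28,0,-0.012]
    - [-0.4,0,-0.012]
  turn:
    - [0,0,0]
    - [0,0,0]
    - [0,0,0]
    - [0,0,0]
    - [0,0,0]

```text
time: 29.7
tcp_pos: [0.5345, 0.2496, 0.1401]
ee_rot: [2.086, 2.344, -0.005]
wrist_force: [0.7, -0.7, -2.6]
finger_gap: 0.0241
grip_force: 59.0
```

Emit:
send_rows:
  xyz:
    - [-0.12,0,0]
    - [-0.24,0,0]
    - [-0.36,0,0]
    - [-0.48,0,0]
    - [-0.6,0,0]
  turn:
    - [0,0,0]
    - [0,0,0]
    - [0,0,0]
    - [0,0,0]
    - [0,0,0]

```text
time: 30.12
tcp_pos: [0.5517, 0.0996, 0.1409]
ee_rot: [2.088, 2.342, -0.005]
wrist_force: [0.2, -0.5, -2.4]
finger_gap: 0.0248
grip_force: 59.0
```

Emit:
send_rows:
  xyz:
    - [-0.11,0,0]
    - [-0.2,0,0]
    - [-0.243,0,0]
    - [-0.243,0,0]
    - [-0.243,0,0]
  turn:
    - [0,0,0]
    - [0,0,0]
    - [0,0,0]
    - [0,0,0]
    - [0,0,0]

```text
time: 30.53
tcp_pos: [0.5588, 0.0417, 0.1411]
ee_rot: [2.089, 2.342, -0.004]
wrist_force: [0.0, -0.4, -2.1]
finger_gap: 0.0247
grip_force: 59.0
```

```bash
python3 st.py 0 -0.135 0.14
```

```text
30.5333 [0.55876028 0.0416797  0.14107422] [ 1.000e-04 -1.344e-01] 0.02465945983796731 58.96425247192383 [ 0.04949866 -0.3734584  -2.13108095]
xyz [-0.002, -0.0, 0.004] turn [0.0, 0.003, -0.0]
```

Emit:
send_rows:
  xyz:
    - [0,0,-0.05]
    - [0,0,-0.18]
    - [0,0,-0.34]
    - [0,0,-0.5]
    - [0,0,-0.65]
  turn:
    - [0,0,0]
    - [0,0,0]
    - [0,0,0]
    - [0,0,0]
    - [0,0,0]

```text
time: 30.95
tcp_pos: [0.5581, 0.0452, 0.3056]
ee_rot: [2.084, 2.347, -0.003]
wrist_force: [1.2, -0.2, -1.9]
finger_gap: 0.0243
grip_force: 59.2
```

Emit:
send_rows:
  xyz:
    - [0,0,-0.12]
    - [-0.06,-0.03,-0.16]
    - [-0.18,-0.09,-0.16]
    - [-0.3,-0.15,-0.16]
    - [-0.42,-0.21,-0.16]
  turn:
    - [0,0,0]
    - [0,0,0]
    - [0,0,0]
    - [0,0,0]
    - [0,0,0]

```text
time: 31.37
tcp_pos: [0.5181, -0.0662, 0.3443]
ee_rot: [2.082, 2.347, -0.004]
wrist_force: [1.6, -0.3, -1.5]
finger_gap: 0.0247
grip_force: 59.4
```

Emit:
send_rows:
  xyz:
    - [-0.13,-0.065,0]
    - [-0.26,-0.13,0]
    - [-0.39,-0.195,0]
    - [-0.5,-0.25,0]
    - [-0.6,-0.3,0]
  turn:
    - [0,0,0]
    - [0,0,0]
    - [0,0,0]
    - [0,0,0]
    - [0,0,0]

```text
time: 31.78
tcp_pos: [0.4609, -0.2252, 0.3447]
ee_rot: [2.085, 2.345, -0.005]
wrist_force: [0.8, 0.3, -1.9]
finger_gap: 0.0247
grip_force: 59.4
```

Emit:
send_rows:
  xyz:
    - [-0.1,-0.05,0]
    - [-0.19,-0.09,0]
    - [-0.19,-0.09,0]
    - [-0.19,-0.09,0]
    - [-0.19,-0.09,0]
  turn:
    - [0,0,0]
    - [0,0,0]
    - [0,0,0]
    - [0,0,0]
    - [0,0,0]

```text
time: 32.2
tcp_pos: [0.4453, -0.273, 0.3448]
ee_rot: [2.085, 2.346, -0.004]
wrist_force: [-0.3, 0.1, -2.3]
finger_gap: 0.0243
grip_force: 59.3
```

```bash
python3 over.py -1 -1
python3 - <<'E'
from bench import *
from h import *
im=get_image("scene");cv2.imwrite("pics/s6.png",im["frame"][80:320,120:440,::-1].repeat(2,0).repeat(2,1))
E
```

```text
32.2 [ 0.44528685 -0.27298667  0.3448333 ] [-0.1486 -0.4341] 0.02426365532190033
crate [ 0.5205 -0.2559 -0.2232] deg -12.79 med|res| 7.75 452
xyz [-0.01, -0.005, 1.007] turn [0.0, 0.003, 0.002]
```

View pics/s6.png

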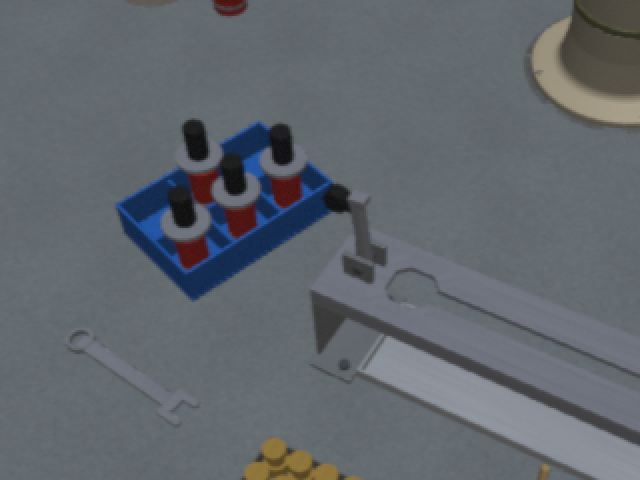

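The scene view shows four cylinders upright in the crate, the rail empty and the lever up (handle at crop (337,198)). The target compartment, at about (250,150), is free.

Emit:
send_rows:
  xyz:
    - [-0.01,-0.004,0.05]
    - [-0.01,-0.004,0.18]
    - [-0.01,-0.004,0.32]
    - [-0.01,-0.004,0.46]
    - [-0.01,-0.004,0.6]
  turn:
    - [0,0,0]
    - [0,0,0]
    - [0,0,0]
    - [0,0,0]
    - [0,0,0]

```text
time: 32.72
tcp_pos: [0.4445, -0.2769, 0.1938]
ee_rot: [2.084, 2.344, -0.004]
wrist_force: [0.7, -0.8, -2.2]
finger_gap: 0.0242
grip_force: 59.5
```

Emit:
send_rows:
  xyz:
    - [0,0,0.08]
    - [0,0,0.17]
    - [0,0,0.25]
    - [0,0,0.32]
    - [0,0,0.37]
  turn:
    - [0,0,0]
    - [0,0,0]
    - [0,0,0]
    - [0,0,0]
    - [0,0,0]

```text
time: 33.13
tcp_pos: [0.4444, -0.2771, 0.1008]
ee_rot: [2.086, 2.346, -0.004]
wrist_force: [-0.0, 0.0, -1.4]
finger_gap: 0.0248
grip_force: 59.3
```

Emit:
send_rows:
  xyz:
    - [0,0,0.015]
    - [0,0,0.03]
    - [0,0,0.038]
    - [0,0,0.04]
    - [0,0,0.04]
  turn:
    - [0,0,0]
    - [0,0,0]
    - [0,0,0]
    - [0,0,0]
    - [0,0,0]

```text
time: 33.55
tcp_pos: [0.4446, -0.2783, 0.0935]
ee_rot: [2.086, 2.343, -0.004]
wrist_force: [-1.0, 2.5, 3.9]
finger_gap: 0.0246
grip_force: 59.9
```

Emit:
send_rows:
  xyz:
    - [0,0,0]
    - [0,0,0]
    - [0,0,0]
    - [0,0,-0.08]
    - [0,0,-0.2]
  turn:
    - [0,0,0]
    - [0,0,0]
    - [0,0,0]
    - [0,0,0]
    - [0,0,0]
  hand: 0.5

```text
time: 33.97
tcp_pos: [0.4427, -0.2779, 0.141]
ee_rot: [-2.089, -2.345, 0.006]
wrist_force: [0.8, -0.8, 0.8]
finger_gap: 0.0425
grip_force: 0.0
```

Emit:
send_rows:
  xyz:
    - [0,0,-0.15]
    - [0,0,-0.3]
    - [0.03,0.02,-0.45]
    - [0.13,0.09,-0.48]
    - [0.23,0.16,-0.48]
  turn:
    - [0,0,0]
    - [0,0,0]
    - [0,0,0]
    - [0,0,0]
    - [0,0,0]

```text
time: 34.38
tcp_pos: [0.4781, -0.2174, 0.2655]
ee_rot: [2.089, 2.334, -0.003]
wrist_force: [0.4, 0.5, -0.5]
finger_gap: 0.0429
grip_force: 0.0
```

Emit:
send_rows:
  xyz:
    - [0.12,0.09,0]
    - [0.24,0.18,0]
    - [0.36,0.27,0]
    - [0.48,0.36,0]
    - [0.56,0.42,0]
  turn:
    - [0,0,0]
    - [0,0,0]
    - [0,0,0]
    - [0,0,0]
    - [0,0,0]

```text
time: 34.8
tcp_pos: [0.5666, -0.0614, 0.2618]
ee_rot: [2.085, 2.345, -0.002]
wrist_force: [1.5, -0.1, 0.6]
finger_gap: 0.0427
grip_force: 0.0
```

Emit:
send_rows:
  xyz:
    - [0.044,0.025,0]
    - [0.044,0.025,0]
    - [0.044,0.025,0]
    - [0.044,0.025,0]
  turn:
    - [0,0,0]
    - [0,0,0]
    - [0,0,0]
    - [0,0,0]

```text
time: 35.13
tcp_pos: [0.5692, -0.0553, 0.2611]
ee_rot: [2.09, 2.341, -0.007]
wrist_force: [0.0, -0.1, -0.2]
finger_gap: 0.0429
grip_force: 0.0
```

```bash
python3 st.py 0.001 -0.231 0.184
python3 - <<'E'
from bench import *
from h import *
print(torail(np.array([.5711,-.0525])))
im=get_image("wrist");P=cloud(im);t=torail(P);z=P[...,2]
m=(z>.19)&(z<.23)&(abs(t[...,0])<.02)&(t[...,1]<-.18)&(t[...,1]>-.28)
print(m.sum(),t[m].min(0),t[m].max(0),z[m].max())
dark=m&(im["frame"].max(-1)<60);print("handle",dark.sum(),t[dark].min(0),t[dark].max(0),z[dark].max())
t=get_image("top");P=cloud(t);q=P[(P[...,2]>.115)&(P[...,2]<.14)]
for k,v in cells((.5205,-.2565,-.2245)).items():
    w=q[np.hypot(*(q[:,:2]-v).T)<.03];print(k,len(w),w.mean(0) if len(w) else "")
E
```

```text
35.1333 [ 0.56923988 -0.05530462  0.26107428] [-0.0006 -0.232 ] 0.04294747468458993 0.0 [ 0.03902341 -0.10836051 -0.1595606 ]
xyz [0.006, 0.007, 0.308] turn [-0.001, 0.004, -0.001]
[ 0.00160472 -0.22938517]
2442 [-0.00542876 -0.22918164] [ 0.01043663 -0.18468981] 0.2267026890844282
handle 1185 [-0.00525219 -0.22734181] [ 0.009783  -0.2043332] 0.2232958714226837
(-1, -1) 17 [ 0.44760035 -0.28686008  0.12704684]
(-1, 1) 0 
(0, -1) 137 [ 0.51117285 -0.29246063  0.12642074]
(0, 1) 0 
(1, -1) 0 
(1, 1) 136 [ 0.59780113 -0.23577897  0.12611892]
```

Emit:
send_rows:
  xyz:
    - [0.056,0.01,0.02]
    - [0.056,0.01,0.08]
    - [0.056,0.01,0.18]
    - [0.056,0.01,0.26]
    - [0.056,0.01,0.284]
  turn:
    - [0,0,0]
    - [0,0,0]
    - [0,0,0]
    - [0,0,0]
    - [0,0,0]

```text
time: 35.65
tcp_pos: [0.5692, -0.0414, 0.1877]
ee_rot: [2.092, 2.343, -0.01]
wrist_force: [-0.2, -0.1, 0.7]
finger_gap: 0.0431
grip_force: 0.0
```

Emit:
send_rows:
  xyz:
    - [0,0,0]
    - [0,0,0]
    - [0,0,0]
    - [0,0,0]
    - [0,0,0]
  turn:
    - [0,0,0]
    - [0,0,0]
    - [0,0,0]
    - [0,0,0]
    - [0,0,0]
  hand: 0

```text
time: 36.07
tcp_pos: [0.5699, -0.0404, 0.191]
ee_rot: [2.089, 2.342, -0.008]
wrist_force: [-4.8, -1.3, 0.1]
finger_gap: 0.0151
grip_force: 59.2
```

```bash
python3 st.py
python3 - <<'E'
from bench import *
import numpy as np
import cv2
cv2.imwrite("pics/w7.png",get_image("wrist")["frame"][:,:,::-1])
th=np.linspace(1.67,.06,21)+.281;x=.0791*np.cos(th)/.25;z=-.0791*np.sin(th)/.25
for k in range(4): print([[float(round(x[5*k+i]-x[5*k],3)),0,float(round(z[5*k+i]-z[5*k],3))] for i in range(1,6)])
E
```

```text
36.0667 [ 0.56989399 -0.0403662   0.19102268] [ 0.0018 -0.2172] 0.01509432202287473 59.214529395103455 [-4.77370935 -1.31391917  0.10535513]
[[0.024, 0, -0.008], [0.049, 0, -0.015], [0.074, 0, -0.02], [0.099, 0, -0.022], [0.124, 0, -0.023]]
[[0.025, 0, 0.002], [0.051, 0, 0.005], [0.075, 0, 0.011], [0.1, 0, 0.018], [0.123, 0, 0.028]]
[[0.023, 0, 0.011], [0.045, 0, 0.025], [0.065, 0, 0.04], [0.085, 0, 0.056], [0.103, 0, 0.074]]
[[0.016, 0, 0.019], [0.031, 0, 0.04], [0.044, 0, 0.062], [0.056, 0, 0.085], [0.065, 0, 0.108]]
```

View pics/w7.png

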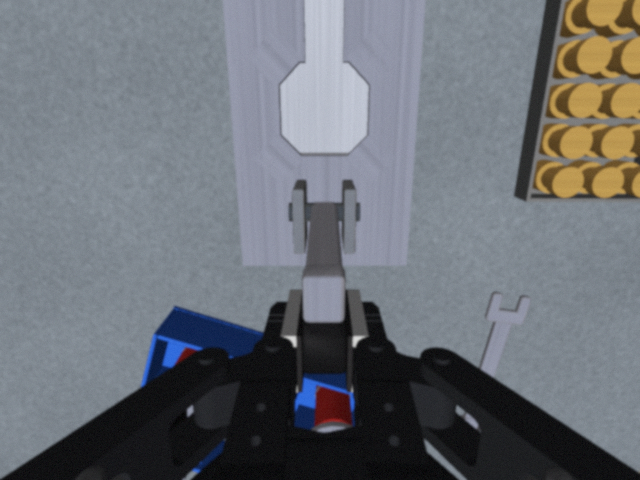

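The handle is pinched off-centre: the black disc at about (325,345) lies further back than the pads. I'll re-grip 12 mm further back, where I released it, and then run the arc in reverse.

Emit:
send_rows:
  xyz:
    - [0,0,0]
    - [0,0,0]
    - [0,0,0]
    - [-0.03,0,0.013]
    - [-0.048,0,0.023]
  turn:
    - [0,0,0]
    - [0,0,0]
    - [0,0,0]
    - [0,0,0]
    - [0,0,0]
  hand: 0.4

```text
time: 36.53
tcp_pos: [0.5729, -0.0524, 0.1847]
ee_rot: [2.087, 2.342, -0.004]
wrist_force: [-0.3, -1.1, -0.9]
finger_gap: 0.034
grip_force: 0.0
```

Emit:
send_rows:
  xyz:
    - [0,0,0]
    - [0,0,0]
    - [0,0,0]
    - [0,0,0]
    - [0,0,0]
  turn:
    - [0,0,0]
    - [0,0,0]
    - [0,0,0]
    - [0,0,0]
    - [0,0,0]
  hand: 0

```text
time: 36.95
tcp_pos: [0.5712, -0.0527, 0.1843]
ee_rot: [2.089, 2.343, -0.009]
wrist_force: [-2.6, -3.5, 3.4]
finger_gap: 0.0151
grip_force: 58.7
```

Emit:
send_rows:
  xyz:
    - [0.026,0,-0.014]
    - [0.053,0,-0.027]
    - [0.08,0,-0.036]
    - [0.109,0,-0.044]
    - [0.138,0,-0.048]
  turn:
    - [0,0,0]
    - [0,0,0]
    - [0,0,0]
    - [0,0,0]
    - [0,0,0]

```text
time: 37.37
tcp_pos: [0.5673, -0.0192, 0.1954]
ee_rot: [2.089, 2.342, -0.011]
wrist_force: [0.8, -6.8, -10.1]
finger_gap: 0.015
grip_force: 58.5
```

Emit:
send_rows:
  xyz:
    - [0.03,0,-0.001]
    - [0.059,0,0]
    - [0.088,0,0.004]
    - [0.117,0,0.01]
    - [0.145,0,0.019]
  turn:
    - [0,0,0]
    - [0,0,0]
    - [0,0,0]
    - [0,0,0]
    - [0,0,0]

```text
time: 37.78
tcp_pos: [0.5632, 0.0164, 0.191]
ee_rot: [2.089, 2.341, -0.012]
wrist_force: [-2.9, -9.6, -0.5]
finger_gap: 0.0151
grip_force: 58.9
```

```bash
python3 st.py
```

```text
37.7833 [0.56316318 0.01643988 0.19098435] [ 0.0016 -0.16  ] 0.01513921126679762 58.88750195503235 [-2.908702   -9.63932661 -0.46126209]
```

Following the arc well, so I'll continue down. I'll release just short of the end and check.

Emit:
send_rows:
  xyz:
    - [0.027,0,0.011]
    - [0.053,0,0.025]
    - [0.077,0,0.042]
    - [0.1,0,0.06]
    - [0.121,0,0.081]
  turn:
    - [0,0,0]
    - [0,0,0]
    - [0,0,0]
    - [0,0,0]
    - [0,0,0]

```text
time: 38.2
tcp_pos: [0.5596, 0.0472, 0.171]
ee_rot: [2.088, 2.342, -0.011]
wrist_force: [-3.7, -4.6, 5.0]
finger_gap: 0.0148
grip_force: 61.0
```

Emit:
send_rows:
  xyz:
    - [0.019,0,0.023]
    - [0.036,0,0.047]
    - [0.051,0,0.072]
    - [0.063,0,0.099]
    - [0.07,0,0.12]
  turn:
    - [0,0,0]
    - [0,0,0]
    - [0,0,0]
    - [0,0,0]
    - [0,0,0]

```text
time: 38.62
tcp_pos: [0.5575, 0.0656, 0.1408]
ee_rot: [2.088, 2.343, -0.009]
wrist_force: [-7.4, -6.1, 26.8]
finger_gap: 0.015
grip_force: 66.4
```

Emit:
send_rows:
  xyz:
    - [0,0,0]
    - [0,0,0.004]
    - [0,0,0.004]
  turn:
    - [0,0,0]
    - [0,0,0]
    - [0,0,0]

```text
time: 38.87
tcp_pos: [0.5576, 0.0656, 0.141]
ee_rot: [2.087, 2.343, -0.009]
wrist_force: [-7.9, -4.1, 16.9]
finger_gap: 0.0151
grip_force: 64.6
```

Emit:
send_rows:
  xyz:
    - [0,0,0]
    - [0,0,0]
    - [0,0,0]
    - [0,0,-0.06]
    - [0,0,-0.15]
  turn:
    - [0,0,0]
    - [0,0,0]
    - [0,0,0]
    - [0,0,0]
    - [0,0,0]
  hand: 0.5

```text
time: 39.28
tcp_pos: [0.5578, 0.0662, 0.1761]
ee_rot: [2.089, 2.345, -0.009]
wrist_force: [-0.1, 0.0, -0.8]
finger_gap: 0.043
grip_force: 0.0
```

Emit:
send_rows:
  xyz:
    - [0,0,-0.12]
    - [0.05,0,-0.25]
    - [0.17,0,-0.38]
    - [0.3,0,-0.42]
    - [0.43,0,-0.42]
  turn:
    - [0,0,0]
    - [0,0,0]
    - [0,0,0]
    - [0,0,0]
    - [0,0,0]

```text
time: 39.7
tcp_pos: [0.5477, 0.1754, 0.2856]
ee_rot: [2.088, 2.339, 0.004]
wrist_force: [1.0, 1.1, -1.1]
finger_gap: 0.043
grip_force: 0.0
```

Emit:
send_rows:
  xyz:
    - [0.12,0,0]
    - [0.24,0,0]
    - [0.36,0,0]
    - [0.4,0,0]
    - [0.4,0,0]
  turn:
    - [0,0,0]
    - [0,0,0]
    - [0,0,0]
    - [0,0,0]
    - [0,0,0]

```text
time: 40.12
tcp_pos: [0.5338, 0.2764, 0.2814]
ee_rot: [2.083, 2.349, -0.003]
wrist_force: [1.0, -0.6, 0.0]
finger_gap: 0.0429
grip_force: 0.0
```

Emit:
send_rows:
  xyz:
    - [0,0,0]
    - [0,0,0]
    - [0,0,0]
    - [0,0,0]
    - [0,0,0]
  turn:
    - [0,0,0]
    - [0,0,0]
    - [0,0,0]
    - [0,0,0]
    - [0,0,0]

```text
time: 40.53
tcp_pos: [0.5353, 0.2716, 0.2815]
ee_rot: [2.09, 2.341, -0.005]
wrist_force: [0.0, 0.5, -0.2]
finger_gap: 0.0427
grip_force: 0.0
```

```bash
python3 st.py
python3 - <<'E'
from bench import *
from h import *
im=get_image("scene");cv2.imwrite("pics/s8.png",im["frame"][80:320,120:440,::-1].repeat(2,0).repeat(2,1))
P=cloud(im);t=torail(P);z=P[...,2]
m=(abs(t[...,0])<.02)&(abs(t[...,1]+.111)<.02)&(z>.13);print("handle top",m.sum(),z[m].max() if m.any() else "")
t=get_image("top");P=cloud(t);q=P[(P[...,2]>.115)&(P[...,2]<.14)]
for k,v in cells((.5205,-.2565,-.2245)).items():
    w=q[np.hypot(*(q[:,:2]-v).T)<.03];print(k,len(w),w.mean(0).round(4) if len(w) else "")
E
```

```text
40.5333 [0.53528342 0.27157237 0.28147977] [0.003  0.0967] 0.04274082241978761 0.0 [ 0.00340189  0.5481832  -0.18931027]
handle top 251 0.17278559743668997
(-1, -1) 140 [ 0.4429 -0.2773  0.1263]
(-1, 1) 133 [ 0.4602 -0.2075  0.1262]
(0, -1) 133 [ 0.5113 -0.2927  0.1264]
(0, 1) 137 [ 0.5285 -0.2215  0.1258]
(1, -1) 0 
(1, 1) 135 [ 0.5981 -0.2358  0.126 ]
```

View pics/s8.png

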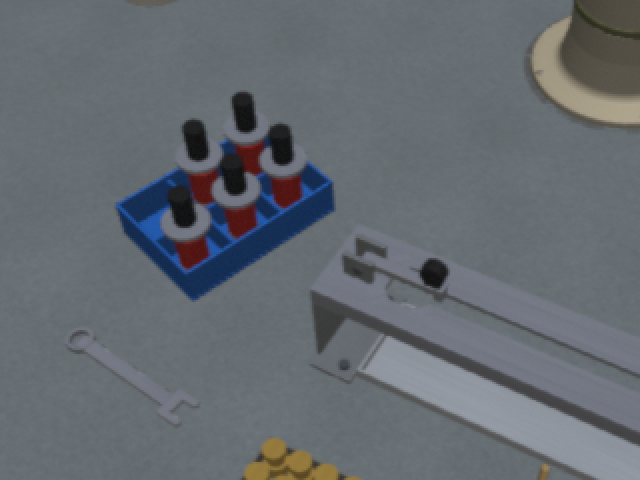

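The scene view shows all five cylinders upright in the crate. The lever is down, with the handle at crop (434,273) and its top about 0.172 high, and the robot is clear.

```bash
python3 -c "
from bench import *
print(job_done())"
```

```text
the job is handed in; nothing more can be done
None
```

The job is handed in: all four hanging cylinders now stand upright on the crate's floor beside the one already there, the keeper lever is back down, and the robot is clear; the spanner, tin and tray were not touched.

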